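# Pack dried roller brushes into the transport carrier

## Task

Pack the washed roller brushes for transport: slide the carrier's keeper bar fully open, pull every brush up out of the drying stand and lay it on its side in a lane of its own in the carrier, then slide the keeper bar fully home over them. Last, with the bar home, tug one brush upward against the bar to confirm that it holds, and let everything go with the brushes lying in their lanes and the bar home. Leave the oil bottle at the back alone.

Things in the scene. Friction and masses are not known exactly. Their poses are not given: they have to be found in the camera images.
- brush_a_mid (a point): very centre of an orange and black roller brush that looks round, 41 mm across, 185 mm long. Its z axis runs along the roller. At the start the brush stands on end in an opening of the stand, this point 101.5 mm above the table, its sides square to the stand. It may be absent (None from the start)
- brush_a: the same brush, about 100 g. It handles as a square bar, 36 mm wide along its x axis, 40 mm along its y axis and 172 mm long along z, so it does not roll; stands and lies on any side. This origin lies in the middle of its lower end, 86 mm from the centre point along the brush's -z
- brush_b_mid (a point): very centre of an orange and black roller brush that looks round, 41 mm across, 185 mm long. Its z axis runs along the roller. At the start the brush stands on end in an opening of the stand, this point 101.5 mm above the table, its sides square to the stand. It may be absent (None from the start)
- brush_b: the same brush, about 100 g. It handles as a square bar, 36 mm wide along its x axis, 40 mm along its y axis and 172 mm long along z, so it does not roll; stands and lies on any side. This origin lies in the middle of its lower end, 86 mm from the centre point along the brush's -z
- brush_c_mid (a point): very centre of an orange and black roller brush that looks round, 41 mm across, 185 mm long. Its z axis runs along the roller. At the start the brush stands on end in an opening of the stand, this point 101.5 mm above the table, its sides square to the stand. It may be absent (None from the start)
- brush_c: the same brush, about 100 g. It handles as a square bar, 36 mm wide along its x axis, 40 mm along its y axis and 172 mm long along z, so it does not roll; stands and lies on any side. This origin lies in the middle of its lower end, 86 mm from the centre point along the brush's -z
- stand: blue drying stand, loose, 0.9 kg, 85 x 250 mm, top plate 62 to 68 mm above the table with three 48 mm square openings in a row along its y axis at y = -80, 0, +80 mm. Brushes stand upright in the openings on seats 15.5 mm above the table: lift one 55 mm to bring it free; it stands 120 mm out of the plate. Origin: centre of its underside
- carrier: grey transport carrier, fixed, base 14 mm thick from x = -115 to +175 mm, y = +-131 mm. Origin: on the table under the middle of the lanes. Three parallel lanes run along its x axis at y = -70, 0, +70 mm; each takes one brush, either way round. Side rails at y = +-119 mm, stops on them up to 34 mm high
- carrier_mid (a point): centre of a brush lying in the middle lane: 54 mm above the table. Per lane two white saddles at x = -76 and +76 mm (12 mm thick, floor 34 mm above the table, cheeks up to 47 mm, notch 46 mm wide, wider at the top); end stops at x = -98 and +98 mm, 44 mm high; open down to the base between the saddles. A laid brush has its centre 52 to 54 mm high
- keeper (a joint): aluminium keeper bar across all three lanes, slides along the carrier's x: 0 = home over the middle of the lanes; 0.12 m = fully open, parked beyond the +x end. About 2 N of friction, no spring, stays where left. Bar 30 mm wide along x, underside 83 and top 93 mm above the table, so 9 to 13 mm above a laid brush
- keeper_grip (a point): grip of the keeper bar: black upright plate on top of its middle, 13 mm thick along the carrier's x axis, 70 mm long along its y axis, from 93 to 125 mm above the table. This point lies 13 mm below its top, in its middle, and moves with the bar
- oil_bottle: small oil bottle with needle spout standing at the back, 38 mm across, 148 mm tall. Origin: centre of its underside; z axis up
Not all that is in view belongs to the job. Leave any red or turquoise look-alike of the brush_a alone.

How it is judged:
By the outcome, as a careful person would: the job done as asked, in the order asked, and still so for the second after the job is handed in, with the robot touching nothing.
Of brush_a, brush_b, brush_c only 2 to 3 are there at a start; the rules pass over those that are not, and their reading is None.
At some moment in a run one of stand may be knocked a few centimetres aside while the robot is not near it.
Once in a run the grip may slacken for a moment while it holds something.
It also fails if it takes over 200 s, if anything falls off the work surface, if the arm or the gripper's body presses on something with over 40 N, if the wrist force passes 120 N, or if a joint passes its speed limit or range.

## Robot

A 7-joint arm with a two-finger parallel gripper is mounted at the origin on a cart in front of the work surface, level with it; the furniture and walls round the work are solid. World frame = base frame: x ahead of the robot, y to its left, z up, the work surface at z = 0. Lengths are in mm, angles in degrees, forces in N, time in s.
With the tool pointing down it reaches from about 425 to 950 mm from the base axis. Payload 4.7 kg.
Tool frame: the origin (TCP) lies at the very end of the fingers, on their centre line; the grasp point (between the pads) lies 19 mm behind it (hold_point_z is the distance from the TCP to the grasp point, in mm); z points along the fingers, y is the line along which they close (so a half turn about z gives the same grasp; the last joint's range is limited). The gripper opens to 87 mm and grips with 3 to 60 N. Pads are 19 mm wide; open, the fingers measure 117 mm over their backs; the gripper's body (75 mm by 190 mm) begins 51 mm behind the grasp point.
Start: joints at [63.375, 26.849, -2.785, 87.806, 1.381, 65.374, -4.715], TCP at [284.991, -611.909, 189.673] pointing down, gripper open.
Joint ranges: [-148.3, 148.3], [-19.14, 114.17], [-79.39, 73.82], [5.75, 140.21], [-59.74, 239.74], [12.07, 113.84], [-152.46, 152.46]. Speed limits (degrees/s): [147.25, 147.25, 180, 180, 180, 180, 180].

## Interface

Orientations are given as a 3x3 rotation matrix whose columns are the frame's x, y, z axes.
In Python, from workcell import state, capture, sign_off, hold_point_z gives the robot as it stands. The module is installed in compiled form; this text tells all that it offers.
- The arm moves only by the tool carry_out, never from a script. Its argument "series" is a list of rows, each a list of 5 numbers: the opening, from -1 (shut) to 1 (fully open), then the shift along the world's x, y, z as a fraction of full scale, then the turn about the world's z as a fraction of full scale. In form: [[hand, dx, dy, dz, yaw], ...]. A call has 1 to 12 rows; each row is the pose to reach, as a shift and turn from the pose commanded when the call began; what a row does not reach only later rows make up. Full scale, the value 1, is 0.2 m for a shift and 60 degrees for a turn. A row lasts 1/8 s, in which the tool goes at most 62.5 mm and 10.7 degrees, less where a joint would pass 70% of its speed; a pose out of reach is approached as far as the arm can. A call with a number of a shift or a turn outside -1 to 1 is refused whole. A call with a gripper value outside its range is refused whole. The fingers move at their own pace and stop on an object; the grip force is fixed at half the most. Time passes only in rows, so rows that repeat a pose let the fingers close. It gives the time, the measured TCP pose, the force, the opening and the grip force at its end, in the units of the state.
- state(): the state, without advancing time (a new reading comes with each control period).
- capture(name): name is "scene" or "top" or "wrist"; returns a dict with "image" (420x560x3 uint8, red, green, blue), "z_map" (420x560 float32, mm along the optical axis (not along the pixel's ray), 0 where there is no reading), "fx", "fy", "cx", "cy" (pixels), "world_from_camera" (4x4, takes a point from camera to world coordinates). Camera axes: x right, y down, z forward; pixel columns grow to the right and rows downward; lengths in mm; the calibration is good to about 2 mm. A picture is of the moment at which its call begins.
- sign_off(): hands the job in; it is judged then, once.
The state is a dict: "clock": time; "q": joint angles; "joint_vel": joint speeds; "effort": joint torques, N m; "tool_pos": TCP position; "tcp_rot": TCP orientation; "force": force on the tool from outside, world axes, zero at the start; "ft_torque": the same for the moment, N m; "width": finger opening in mm; "gripper_force": force on a finger pad.
Only numpy, scipy, OpenCV 4.12 (cv2) and the standard library are available. Lean on these libraries where they do the work, as an engineer would, in place of code of your own. Each camera call takes 0.05 s, during which the arm holds its last target. There are 200 camera calls.

## Working session

There is one attempt and no reset: what is moved stays moved. The work goes in short steps, Python scripts to look and compute and a tool call to move; the robot and the scene stay as the last step left them, time stands still between calls to the robot, and variables do not carry over. Pictures are saved under pics/ and viewed, at most 14 in all, crops included, and the job is handed in when it is done.

Besides the shell and the picture viewer there is one more tool, called after "Emit:" by a JSON object that holds its "name" and its "arguments". carry_out: Moves the arm, as the interface text tells. Shift numbers are shares of 0.2 m and turn numbers shares of 60 degrees, none past 1 either way. Its arguments: {"type":"object","properties":{"series":{"type":"array","items":{"type":"array","items":{"type":"number","minimum":-1,"maximum":1}}}},"required":["series"]}

```bash
mkdir -p pics; cat > h.py <<'E'
import numpy as np, cv2
from workcell import state, capture, sign_off, hold_point_z
def cap(n, f=None):
    c=capture(n)
    if f: cv2.imwrite('pics/'+f, c['image'][:,:,::-1])
    return c
def pts(c):
    z=c['z_map']; v,u=np.mgrid[:z.shape[0],:z.shape[1]]
    P=np.stack([(u-c['cx'])/c['fx']*z,(v-c['cy'])/c['fy']*z,z,np.ones_like(z)],-1)
    W=(P@np.array(c['world_from_camera']).T)[...,:3]; W[z==0]=np.nan
    return W
def ray(c,u,v,h):
    T=np.array(c['world_from_camera']); d=T[:3,:3]@np.array([(u-c['cx'])/c['fx'],(v-c['cy'])/c['fy'],1]); o=T[:3,3]
    return o+d*(h-o[2])/d[2]
E
python3 - <<'E'
from h import *
a=cap('scene','scene.png');b=cap('top','top.png')
for c in (a,b): print(np.round(c['world_from_camera'],2).tolist(),c['fx'],c['cx'],c['cy'])
print(state(),hold_point_z)
E
```

```text
[[-0.71, -0.37, 0.61, -16.38], [-0.71, 0.39, -0.59, 676.38], [-0.02, -0.84, -0.54, 651.13], [0.0, 0.0, 0.0, 1.0]] 397.98752388759016 282.1870277748418 211.3296119800967
[[-0.03, -0.99, 0.12, 431.15], [-1.0, 0.03, -0.0, 120.24], [-0.0, -0.12, -0.99, 1506.78], [0.0, 0.0, 0.0, 1.0]] 443.27861574544386 272.4514752111978 219.7641889917463
{'clock': 0.1, 'q': array([63.37613078, 26.89371285, -2.7814864 , 87.8661387 ,  1.37985956,
       65.37277187, -4.71562084]), 'joint_vel': array([-0.09582381, -0.15235147, -0.02155108, -0.16973992,  0.04821386,
       -0.05156148, -0.00329932]), 'effort': array([ 1.04315808e-03, -5.09171462e+01, -8.11027153e-02, -2.36830205e+01,
       -6.15713303e-02,  3.44857969e-02,  7.09983897e-05]), 'tool_pos': array([ 284.6710336 , -611.39906473,  188.69761766]), 'tcp_rot': array([[ 9.06554138e-01,  4.22088821e-01, -7.88412853e-04],
       [ 4.22089553e-01, -9.06552832e-01,  1.53999776e-03],
       [-6.47220666e-05, -1.72887217e-03, -9.99998503e-01]]), 'force': array([-0.09542956,  0.07474786, -0.62287682]), 'ft_torque': array([-0.03112732,  0.00369189, -0.0105236 ]), 'gripper_force': 0.0, 'width': 86.66277567911263} 18.700000000000003
```

View pics/scene.png

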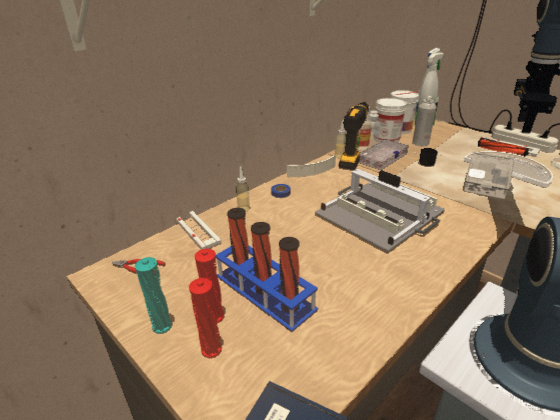

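View pics/top.png

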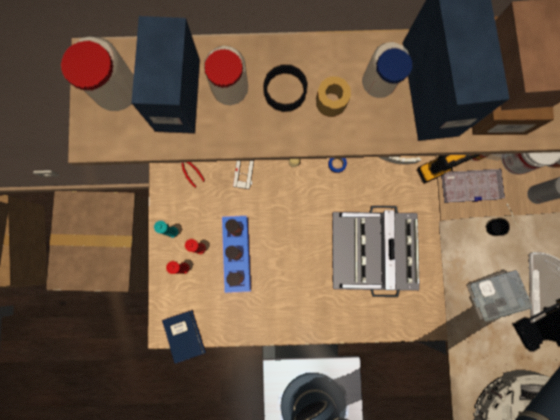

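The top view shows the stand at px (235,253) with three dark brush tips at (235,228), (235,253) and (236,279). The carrier is at (376,250), with its black grip at (391,249). The look-alikes are red at (192,245) and (173,267), and turquoise at (162,228). The orange and black brushes in the blue stand fit the description, and I'll confirm them in enlarged crops.

```bash
python3 - <<'E'
from h import *
a=cap('scene');b=cap('top')
i1=cv2.resize(a['image'][160:330,180:460],None,fx=2.8,fy=2.8,interpolation=cv2.INTER_CUBIC)[:,:,::-1]
i2=cv2.resize(b['image'][195:310,150:430],None,fx=2.8,fy=2.8,interpolation=cv2.INTER_CUBIC)[:,:,::-1]
cv2.imwrite('pics/crop1.png',i1[:300]);cv2.imwrite('pics/crop2.png',i2)
cv2.imwrite('pics/crops.png',np.vstack([cv2.resize(i1,(784,476))[:,:],])[:476])
W=pts(b)
hsv=cv2.cvtColor(b['image'],cv2.COLOR_RGB2HSV)
m=cv2.inRange(hsv,(105,130,60),(130,255,255)); m[:,:210]=0;m[:,260:]=0;m[:200]=0
h=W[...,2]
P=W[(m>0)&(h>50)&(h<80)]; print('stand',len(P),P.mean(0),cv2.minAreaRect(P[:,:2].astype(np.float32)))
tip=np.zeros_like(m); tip[205:300,215:255]=1
tm=((h>165)&(tip>0)).astype(np.uint8)
n,l,s,c=cv2.connectedComponentsWithStats(tm)
for k in range(1,n):
  if s[k,4]>5:
    Q=W[l==k]; print('tip',s[k,4],c[k],np.median(Q,0),Q.min(0),Q.max(0), ray(b,c[k][0],c[k][1],np.median(Q[:,2])))
# carrier profile along row 235..: heights
for r in (225,235,250,262): print(r,[(u,int(W[r,u,1]) if h[r,u]==h[r,u] else 0,int(h[r,u]) if h[r,u]==h[r,u] else 0) for u in range(330,424,3)], W[r,376,0])
E
```

```text
stand 605 [533.25596849 233.20827912  67.87679253] ((522.4929809570312, 238.6884765625), (196.82704162597656, 75.82723236083984), 1.106531023979187)
tip 145 [231.54482759 224.86206897] [581.14476296 238.44672471 188.71209484] [562.82732448 219.83011682 171.51761402] [599.70013691 259.3629679  196.54827455] [581.37831424 239.18753272 188.71209484]
tip 149 [231.36912752 251.51006711] [501.07234359 241.59868476 188.39995522] [482.60060009 221.68551939 168.79766293] [521.34691557 260.75732095 201.3113707 ] [501.78989323 241.04383039 188.39995522]
tip 152 [232.63815789 278.42763158] [423.18729113 238.15852423 188.10546711] [403.14081154 219.92109217 170.51294156] [441.41995921 258.65971741 197.40252173] [422.41762444 238.62597091 188.10546711]
225 [(330, -80, 2), (333, -88, 12), (336, -98, 14), (339, -109, 13), (342, -118, 18), (345, -128, 20), (348, -139, 15), (351, -149, 15), (354, -157, 25), (357, -170, 12), (360, -179, 14), (363, -185, 34), (366, -199, 18), (369, -210, 12), (372, -222, 7), (375, -231, 12), (378, -242, 9), (381, -251, 13), (384, -243, 82), (387, -250, 92), (390, -261, 
[... 1187 characters left out ...]
7), (405, -326, 16), (408, -331, 31), (411, -346, 14), (414, -357, 14), (417, -359, 38), (420, -381, 0), (423, -395, -8)] 503.0981582860666
262 [(330, -75, -7), (333, -83, 12), (336, -93, 14), (339, -102, 15), (342, -113, 14), (345, -123, 10), (348, -132, 17), (351, -142, 17), (354, -152, 18), (357, -164, 8), (360, -173, 12), (363, -176, 48), (366, -193, 12), (369, -204, 11), (372, -215, 6), (375, -223, 14), (378, -233, 13), (381, -244, 10), (384, -252, 18), (387, -244, 91), (390, -253, 93), (393, -262, 93), (396, -294, 12), (399, -303, 17), (402, -313, 18), (405, -324, 13), (408, -325, 42), (411, -335, 42), (414, -354, 14), (417, -357, 36), (420, -381, -7), (423, -389, 0)] 462.5899192621845
```

View pics/crops.png

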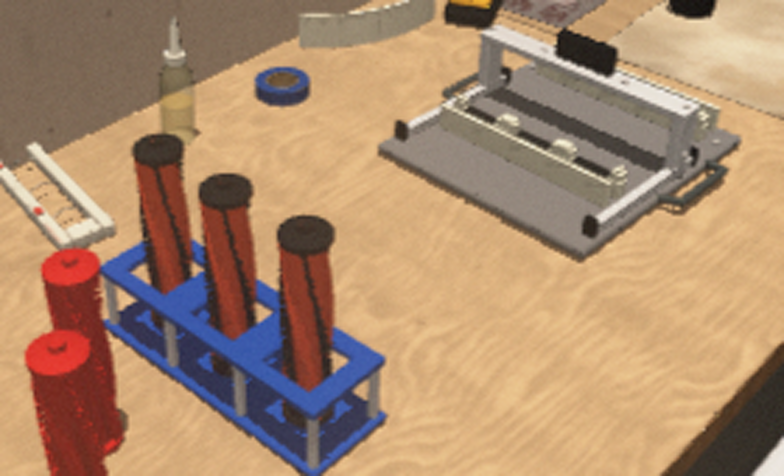

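View pics/crop2.png

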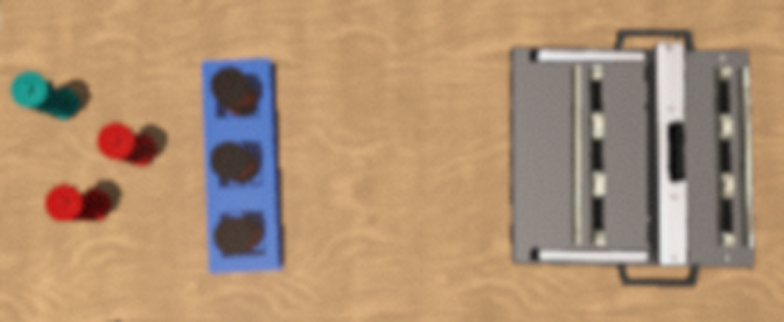

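The crops confirm three orange and black brushes with dark tips in the blue stand. The carrier's free base end (its +x) points to world +y, and the bar is near home. Next I'll move the wrist camera over the carrier.

Emit:
{"name": "carry_out", "arguments": {"series": [[1,0,0,0.5,0],[1,0,0,1,0],[1,0,0,1,0],[1,0,0,1,0],[1,0.5,0.5,1,-0.2],[1,1,0.9,1,-0.417],[1,1,0.9,1,-0.417],[1,1,0.9,1,-0.417],[1,1,0.9,1,-0.417],[1,1,0.9,1,-0.417]]}}

```text
clock: 1.45
tool_pos: [485.8, -430.6, 388.4]
tcp_rot: [[1.0, 0.002, -0.002], [0.002, -1.0, 0.001], [-0.002, -0.001, -1.0]]
force: [-1.6, -1.1, -0.1]
width: 86.9
gripper_force: 0.0
```

Emit:
{"name": "carry_out", "arguments": {"series": [[1,0,0.5,0,0],[1,0,0.9,0,0],[1,0,0.9,0,0],[1,0,0.9,0,0],[1,0,0.9,0,0],[1,0,0.9,0,0]]}}

```text
clock: 2.2
tool_pos: [484.0, -254.7, 389.3]
tcp_rot: [[1.0, -0.006, -0.001], [-0.006, -1.0, -0.001], [-0.001, 0.001, -1.0]]
force: [-1.2, -1.0, 0.3]
width: 87.0
gripper_force: 0.0
```

```bash
python3 - <<'E'
from h import *
s=state();print(s['clock'],s['tool_pos'],s['tcp_rot'],s['force'])
c=cap('wrist','w1.png');print(np.round(c['world_from_camera'],3).tolist(),c['fx'],c['cx'],c['cy'])
E
```

```text
2.2 [ 483.99250527 -254.67875257  389.26023826] [[ 9.99984064e-01 -5.58311226e-03 -8.36875620e-04]
 [-5.58354463e-03 -9.99984279e-01 -5.15207075e-04]
 [-8.33986005e-04  5.19871597e-04 -9.99999517e-01]] [-1.23786292 -1.02812974  0.34282156]
[[-0.004, -0.966, -0.259, 554.341], [-1.0, 0.004, -0.0, -255.522], [0.001, 0.259, -0.966, 584.83], [0.0, 0.0, 0.0, 1.0]] 335.58199082163605 286.4923212444624 210.9154494346007
```

View pics/w1.png

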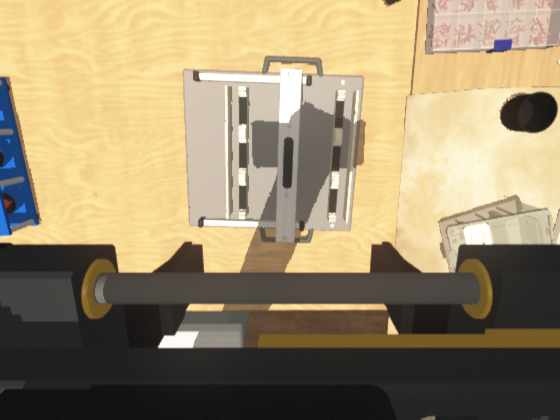

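The wrist view shows the whole carrier: base corners near px (185,70), (363,76), (351,231) and (189,226), and the black grip plate at (288,162). The saddles are at columns 242 and 337, so the bar sits roughly midway between them.

```bash
python3 - <<'E'
from h import *
c=cap('wrist')
for n,(u,v),h in [('c1',(185,70),14),('c2',(363,76),14),('c3',(351,231),14),('c4',(189,226),14)]: print(n,ray(c,u,v,h).round(1))
im=c['image']; g=cv2.cvtColor(im,cv2.COLOR_RGB2GRAY); W=pts(c)
m=((W[...,2]>112)&(W[...,2]<135)).astype(np.uint8); m[235:]=0; m[:,:230]=0;m[:,340:]=0
n,l,s,ce=cv2.connectedComponentsWithStats(m);k=1+s[1:,4].argmax()
r=cv2.minAreaRect(np.argwhere(l==k)[:,::-1].astype(np.float32));print(r,ray(c,*r[0],125))
# base mask 14 height grey
for lo,hi,nm in ((86,100,'bar'),(38,52,'saddle/stops')):
  mm=(W[...,2]>lo)&(W[...,2]<hi); mm[235:]=0;mm[:,:180]=0;mm[:,370:]=0
  P=W[mm];print(nm,len(P),cv2.minAreaRect(P[:,:2].astype(np.float32)))
# white saddle tops: bright pixels
hsv=cv2.cvtColor(im,cv2.COLOR_RGB2HSV)
for x0,x1 in ((236,250),(328,346)):
  mm=np.zeros(g.shape,np.uint8);mm[80:228,x0:x1]=(g[80:228,x0:x1]>165)*1
  n,l,s,ce=cv2.connectedComponentsWithStats(mm)
  for k in range(1,n):
    if s[k,4]>12: print(ce[k].round(1),s[k].tolist(),ray(c,*ce[k],47).round(1))
cv2.imwrite('pics/w1c.png',cv2.resize(im[50:250,170:380],None,fx=3,fy=3,interpolation=cv2.INTER_CUBIC)[:,:,::-1])
E
```

```text
c1 [633.  -95.4  14. ]
c2 [ 623.1 -377.6   14. ]
c3 [ 363.8 -370.5   14. ]
c4 [374.3 -81.3  14. ]
((287.90252685546875, 162.03472900390625), (9.416115760803223, 50.19365692138672), 2.2025983333587646) [ 500.33718916 -257.30501208  125.        ]
bar 2958 ((504.802978515625, -257.5010986328125), (30.038942337036133, 239.5000457763672), 87.65945434570312)
saddle/stops 1680 ((498.7501525878906, -260.2352600097656), (206.27130126953125, 210.26080322265625), 87.83029174804688)
[240.6 148.4] [236, 80, 14, 140, 987] [ 512.8 -183.1   47. ]
[249.  115.5] [249, 106, 1, 20, 20] [ 562.8 -197.9   47. ]
[249. 150.] [249, 139, 1, 23, 23] [ 510.3 -196.2   47. ]
[242.5 224. ] [236, 221, 14, 7, 98] [ 387.9 -181.3   47. ]
[335.9  93.9] [328, 80, 18, 38, 468] [ 593.8 -330.8   47. ]
[338.1 199.4] [328, 169, 18, 59, 671] [ 429.7 -340.1   47. ]
[328.3 182.4] [328, 173, 2, 22, 29] [ 457.9 -323.2   47. ]
```

View pics/w1c.png

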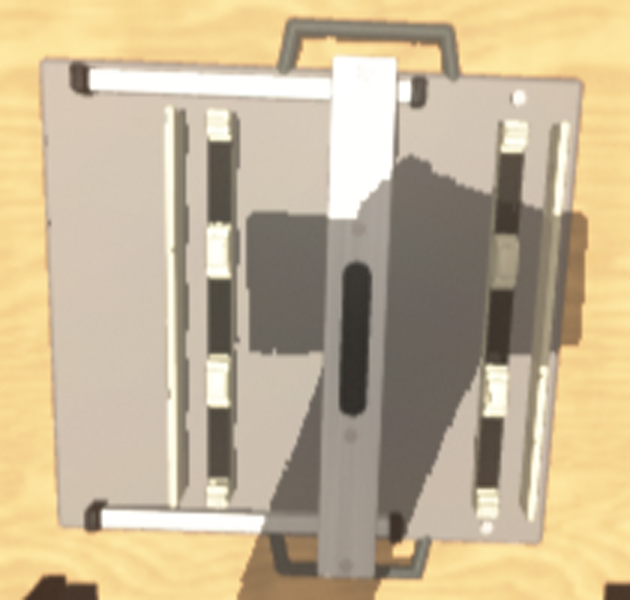

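Emit:
{"name": "carry_out", "arguments": {"series": [[0,0.07,-0.03,0,-0.037],[0,0.07,-0.03,-0.3,-0.037],[0,0.07,-0.03,-0.6,-0.037],[0,0.07,-0.03,-0.95,-0.037],[0,0.07,-0.03,-0.95,-0.037],[0,0.07,-0.03,-0.95,-0.037],[0,0.07,-0.03,-0.95,-0.037],[0,0.07,-0.03,-0.95,-0.037],[0,0.07,-0.03,-0.95,-0.037]]}}

```text
clock: 3.42
tool_pos: [499.6, -258.2, 200.9]
tcp_rot: [[0.999, -0.04, 0.002], [-0.04, -0.999, -0.001], [0.002, 0.001, -1.0]]
force: [-0.3, 1.6, -0.4]
width: 43.2
gripper_force: 0.0
```

```bash
python3 - <<'E'
from h import *
s=state();print(s['clock'],s['tool_pos'],s['tcp_rot'][:,1],s['force'],s['width'])
c=cap('wrist'); W=pts(c); m=((W[...,2]>112)&(W[...,2]<135)).astype(np.uint8); m[300:]=0
n,l,st,ce=cv2.connectedComponentsWithStats(m)
for k in range(1,n):
  if st[k,4]>50:
    r=cv2.minAreaRect(np.argwhere(l==k)[:,::-1].astype(np.float32));print(r,st[k],ray(c,*r[0],125),np.nanmedian(W[l==k],0))
    P=W[l==k];print(cv2.minAreaRect(P[:,:2].astype(np.float32)))
E
```

```text
3.425 [ 499.56208501 -258.16648034  200.88490432] [-3.96685724e-02 -9.99212421e-01  9.70203778e-04] [-0.30487976  1.62803543 -0.35897335] 43.223956419457785
((284.5, 207.0), (80.0, 15.0), 90.0) [ 277  167   16   81 1195] [ 500.77012339 -257.46724019  125.        ] [ 501.39181277 -257.17995207  124.56351873]
((498.77337646484375, -257.2547302246094), (12.549895286560059, 68.86469268798828), 87.3483657836914)
```

Emit:
{"name": "carry_out", "arguments": {"series": [[0,0,0,-0.25,0],[0,0,0,-0.515,0],[0,0,0,-0.515,0],[0,0,0,-0.515,0],[-1,0,0,-0.515,0],[-1,0,0,-0.515,0],[-1,0,0,-0.515,0],[-1,0,0,-0.515,0]]}}

```text
clock: 4.47
tool_pos: [499.1, -258.0, 97.0]
tcp_rot: [[0.999, -0.04, 0.0], [-0.04, -0.999, -0.0], [0.0, 0.0, -1.0]]
force: [-0.6, -0.7, -0.2]
width: 11.5
gripper_force: 0.0
```

Emit:
{"name": "carry_out", "arguments": {"series": [[-1,0.004,0.1,0,0],[-1,0.008,0.2,0,0],[-1,0.012,0.3,0,0],[-1,0.016,0.4,0,0],[-1,0.02,0.5,0,0],[-1,0.022,0.56,0,0],[-1,0.023,0.59,0,0],[-1,0.023,0.59,0,0],[-1,0.023,0.59,0,0]]}}

```text
clock: 5.6
tool_pos: [503.5, -140.7, 96.7]
tcp_rot: [[0.999, -0.041, 0.0], [-0.041, -0.999, -0.0], [0.0, 0.0, -1.0]]
force: [0.5, -0.6, -0.4]
width: 0.9
gripper_force: 0.0
```

```bash
python3 - <<'E'
from h import *
a=cap('scene'); b=cap('top')
i1=cv2.resize(a['image'][130:270,300:500],(600,420)); i2=cv2.resize(b['image'][195:310,320:430],(200,210))
o=np.zeros((420,800,3),np.uint8); o[:,:600]=i1;o[:210,600:]=i2
cv2.imwrite('pics/k1.png',o[:,:,::-1])
E
```

```text
(no output)
```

View pics/k1.png

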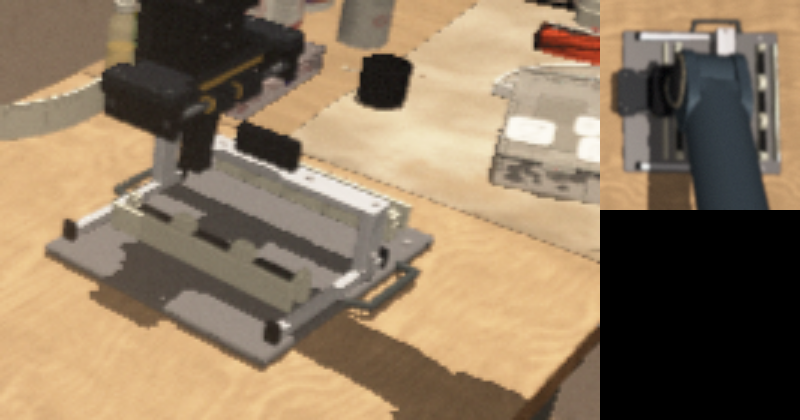

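```bash
python3 - <<'E'
from h import *
s=state();print(s['tool_pos'],s['force'],s['width'])
a=cap('scene'); T=np.linalg.inv(a['world_from_camera'])
def pr(p):
    q=T@np.r_[p,1]; return (q[0]/q[2]*a['fx']+a['cx'],q[1]/q[2]*a['fy']+a['cy'])
for p in ([503.5,-140.7,96.7],[503.5,-140.7,115],[500,-257.4,125],[500,-257.4,93],[535,-257,125],[465,-257,125]):
    u,v=pr(p);print(p,round(u,1),round(v,1),'crop',(u-300)*3,(v-130)*3)
W=pts(a); m=(W[...,2]>108)&(W[...,2]<130)&(W[...,0]>440)&(W[...,0]<560)&(W[...,1]<-170)&(W[...,1]>-330)
print(m.sum(),np.median(W[m],0),W[m].min(0),W[m].max(0))
E
```

```text
[ 503.47686834 -140.69737392   96.6283436 ] [-0.79210026  1.14993674  0.39533846] 0.771924130208776
[503.5, -140.7, 96.7] 363.4 195.9 crop 190.1650911646385 197.71053150743592
[503.5, -140.7, 115] 364.0 190.1 crop 191.97945349099484 180.26259902539744
[500, -257.4, 125] 389.2 172.9 crop 267.5263535040629 128.699653798333
[500, -257.4, 93] 387.8 182.7 crop 263.42454351878763 158.17161750534254
[535, -257, 125] 378.7 169.2 crop 236.15479393868168 117.7178112535149
[465, -257, 125] 399.9 176.8 crop 299.61408891507125 140.37970097933953
146 [ 494.57666716 -251.44592432  118.44489303] [ 462.31195345 -262.96139561  108.29083037] [ 532.06249704 -246.36816263  127.83612671]
```

```bash
python3 - <<'E'
from h import *
a=cap('scene'); W=pts(a)
m=(W[...,0]>470)&(W[...,0]<540)&(W[...,1]<-100)&(W[...,1]>-180)&(W[...,2]>60)&(W[...,2]<160)
for lo in range(60,160,8):
    q=W[m&(W[...,2]>=lo)&(W[...,2]<lo+8)]; print(lo,len(q),q.mean(0).round(0) if len(q) else '')
cv2.imwrite('pics/k2.png',cv2.resize(a['image'][140:220,330:430],(800,600),interpolation=cv2.INTER_CUBIC)[:,:,::-1])
E
```

```text
60 0 
68 0 
76 0 
84 0 
92 0 
100 0 
108 0 
116 0 
124 6 [ 500. -136.  130.]
132 31 [ 500. -136.  136.]
140 33 [ 500. -135.  145.]
148 24 [ 500. -136.  152.]
156 17 [ 499. -135.  158.]
```

View pics/k2.png

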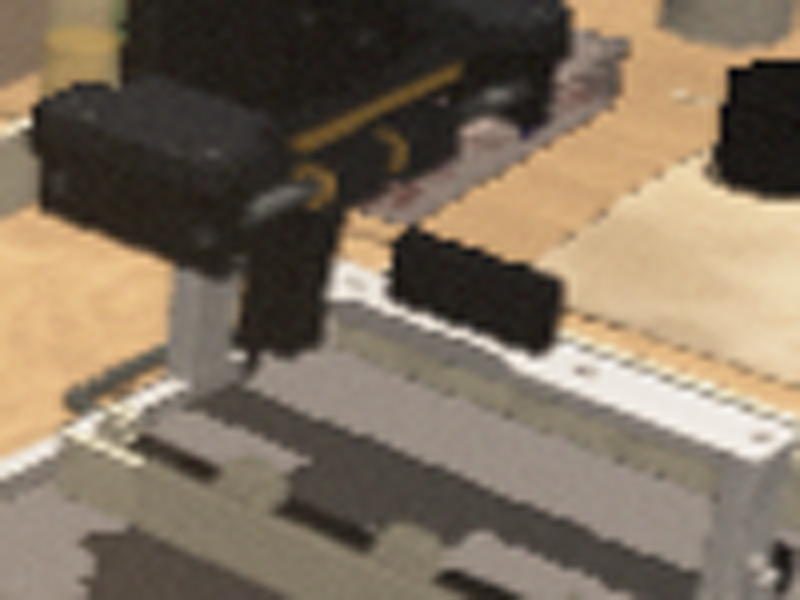

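The fingertips end near z≈125 in this view, although the reported TCP is 97, so they passed just over the plate and the bar never moved. I'll go back over the plate, open to 43 mm (which clears the 30 mm bar as well), descend further, and use the closing width to tell how deep I am.

Emit:
{"name": "carry_out", "arguments": {"series": [[-1,0,0,0.3,0],[0,0,0,0.3,0],[0,-0.023,-0.59,0.3,0],[0,-0.023,-0.59,0.3,0],[0,-0.023,-0.59,0.3,0],[0,-0.023,-0.59,0.3,0],[0,-0.023,-0.59,0.0,0],[0,-0.023,-0.59,0.0,0],[0,-0.023,-0.59,-0.05,0],[0,-0.023,-0.59,-0.11,0],[0,-0.023,-0.59,-0.11,0],[0,-0.023,-0.59,-0.11,0]]}}

```text
clock: 7.3
tool_pos: [499.4, -258.1, 75.3]
tcp_rot: [[0.999, -0.04, 0.001], [-0.04, -0.999, -0.001], [0.001, 0.001, -1.0]]
force: [-0.6, 0.9, 0.4]
width: 43.7
gripper_force: 0.0
```

Emit:
{"name": "carry_out", "arguments": {"series": [[-1,0,0,0,0],[-1,0,0,0,0],[-1,0,0,0,0],[-1,0,0,0,0],[-1,0,0,0,0],[-1,0,0,0,0]]}}

```text
clock: 8.05
tool_pos: [499.0, -257.6, 74.7]
tcp_rot: [[0.999, -0.04, -0.0], [-0.04, -0.999, 0.0], [-0.0, -0.0, -1.0]]
force: [-0.3, 1.3, 2.7]
width: 12.7
gripper_force: 30.0
```

```bash
python3 - <<'E'
from h import *
s=state();print(s['tool_pos'],s['force'],s['width'],s['gripper_force'])
a=cap('scene')
cv2.imwrite('pics/k3.png',cv2.resize(a['image'][130:220,330:430],(640,576),interpolation=cv2.INTER_CUBIC)[:,:,::-1])
E
```

```text
[ 499.0201509  -257.56559716   74.73633981] [-0.33996023  1.27315382  2.74993277] 12.698669194769426 30.000162720680237
```

View pics/k3.png

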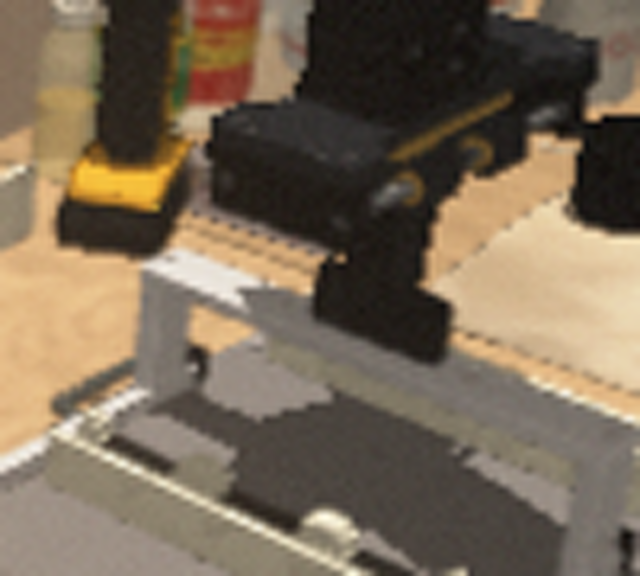

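The plate is now held at 12.7 mm with 30 N, so the real fingertips sit about 28 mm above the reported TCP. I'll allow for that from here on. Next, slide the bar open.

Emit:
{"name": "carry_out", "arguments": {"series": [[-1,0.004,0.1,0,0],[-1,0.008,0.2,0,0],[-1,0.012,0.3,0,0],[-1,0.016,0.4,0,0],[-1,0.02,0.5,0,0],[-1,0.022,0.55,0,0],[-1,0.023,0.58,0,0],[-1,0.023,0.59,0,0],[-1,0.023,0.6,0,0],[-1,0.023,0.61,0,0],[-1,0.023,0.62,0,0],[-1,0.023,0.62,0,0]]}}

```text
clock: 9.6
tool_pos: [504.0, -139.3, 74.8]
tcp_rot: [[0.999, -0.043, 0.002], [-0.043, -0.999, -0.006], [0.002, 0.006, -1.0]]
force: [3.8, -11.4, -3.4]
width: 12.9
gripper_force: 30.0
```

The bar moved 118 mm and stopped with an 11 N reaction, so it is fully open. Release it, rise, and go over the stand with the fingers turned to close along world x.

Emit:
{"name": "carry_out", "arguments": {"series": [[0,0.0,-0.03,0,0],[0,0,-0.03,0,0],[0,0,-0.03,0,0],[0,0,-0.03,0.5,0],[0,0,-0.03,1,0],[0,0,-0.03,1,0.2],[0,0,0.2,1,0.5],[0,0,0.5,1,0.8],[0,0,0.8,1,1],[0,0,0.8,1,1],[0,0,0.8,1,1],[0,0,0.8,1,1]]}}

```text
clock: 11.1
tool_pos: [503.1, 26.8, 274.5]
tcp_rot: [[0.534, 0.845, -0.001], [0.845, -0.534, 0.0], [-0.0, -0.001, -1.0]]
force: [-0.3, -1.2, 0.4]
width: 43.7
gripper_force: 0.0
```

Emit:
{"name": "carry_out", "arguments": {"series": [[0.3,0,0.3,0.3,0.2],[0.3,0,0.6,0.58,0.4],[0.3,0,0.95,0.58,0.537],[0.3,0,0.95,0.58,0.537],[0.3,0,0.95,0.58,0.537],[0.3,0,0.95,0.58,0.537],[0.3,0,0.95,0.58,0.537],[0.3,0,0.95,0.58,0.537]]}}

```text
clock: 12.1
tool_pos: [503.8, 214.7, 390.4]
tcp_rot: [[0.003, 1.0, -0.0], [1.0, -0.003, -0.001], [-0.001, -0.0, -1.0]]
force: [0.9, 0.5, -0.2]
width: 56.9
gripper_force: 0.0
```

```bash
python3 - <<'E'
from h import *
s=state();print(s['clock'],s['tool_pos'],s['tcp_rot'][:,1],s['force'],s['width'],s['q'][6])
c=cap('wrist','w2.png'); W=pts(c); z=W[...,2]; print(np.nanmedian(z))
m=((z>183)&(z<205)&(W[...,1]<300)&(W[...,1]>180)).astype(np.uint8); m[245:]=0
n,l,st,ce=cv2.connectedComponentsWithStats(m)
for k in range(1,n):
  if st[k,4]>100:
    (u,v),r=cv2.minEnclosingCircle(np.argwhere(l==k)[:,::-1].astype(np.float32)); h=np.median(z[l==k])
    print(st[k],h,ray(c,u,v,h),ray(c,*ce[k],h))
hsv=cv2.cvtColor(c['image'],cv2.COLOR_RGB2HSV)
mb=(cv2.inRange(hsv,(105,130,60),(130,255,255))>0)&(z>58)&(z<78); mb[245:]=0
P=W[mb];print('stand',len(P),P.mean(0),cv2.minAreaRect(P[:,:2].astype(np.float32)))
E
```

```text
12.1 [503.81644434 214.74991549 390.40833016] [ 9.99993999e-01 -3.45137158e-03 -2.98575789e-04] [ 0.86019905  0.53997191 -0.19668422] 56.86482632562973 -33.5766845717234
11.839020546942152
[266 143  34  34 921] 188.7411328130375 [498.77120203 240.69612913 188.74113281] [498.82793715 240.7306113  188.74113281]
[199 145  34  35 931] 188.657261355485 [419.63547352 237.76710302 188.65726136] [419.76093756 237.92079768 188.65726136]
[333 144  34  35 926] 188.76401653756284 [578.36185694 238.64051323 188.76401654] [578.11825538 238.86025903 188.76401654]
stand 2749 [520.05733598 244.39159125  68.32080709] ((499.44586181640625, 238.66598510742188), (241.58734130859375, 79.20926666259766), 1.2845581769943237)
```

View pics/w2.png

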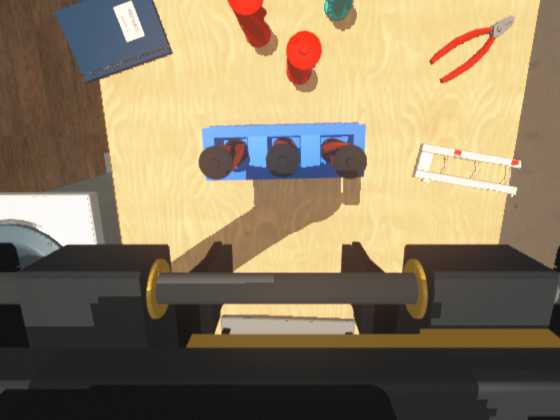

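The wrist view shows the three brush tips at px (216,160), (283,160) and (350,162), and the stand is unmoved. I'll take the near brush at (420,238), gripping across y so the gripper body clears its neighbours.

Emit:
{"name": "carry_out", "arguments": {"series": [[0.5,-0.2,0.05,-0.2,0.2],[0.5,-0.42,0.11,-0.4,0.5],[0.5,-0.42,0.11,-0.5,0.8],[0.5,-0.42,0.11,-0.5,1],[0.5,-0.42,0.11,-0.5,1],[0.5,-0.42,0.11,-0.5,1],[0.5,-0.42,0.11,-0.5,1],[0.5,-0.42,0.11,-0.5,1]]}}

```text
clock: 13.15
tool_pos: [419.7, 237.8, 290.7]
tcp_rot: [[-0.865, 0.503, 0.0], [0.503, 0.865, -0.0], [-0.0, 0.0, -1.0]]
force: [0.8, 0.2, 0.2]
width: 65.3
gripper_force: 0.0
```

Emit:
{"name": "carry_out", "arguments": {"series": [[0.5,0,0,0,0.2],[0.5,0,0,0,0.4],[0.5,0,0,0,0.52],[0.5,0,0,0,0.52],[0.5,0,0,0,0.52],[0.5,0,0,-0.2,0.52],[0.5,0,0,-0.4,0.52]]}}

```text
clock: 14.02
tool_pos: [420.1, 238.2, 210.1]
tcp_rot: [[-1.0, -0.017, 0.002], [-0.017, 1.0, 0.001], [-0.002, 0.0, -1.0]]
force: [0.4, 0.2, 0.0]
width: 65.3
gripper_force: 0.0
```

```bash
python3 - <<'E'
from h import *
s=state();print(s['clock'],s['tool_pos'],s['tcp_rot'][:,1],s['force'],s['width'],s['q'][6])
c=cap('wrist'); W=pts(c); z=W[...,2]
m=((z>180)&(z<205)&(W[...,1]<300)&(W[...,1]>180)&(W[...,0]<640)).astype(np.uint8)
n,l,st,ce=cv2.connectedComponentsWithStats(m)
for k in range(1,n):
  if st[k,4]>100:
    (u,v),r=cv2.minEnclosingCircle(np.argwhere(l==k)[:,::-1].astype(np.float32)); h=np.median(z[l==k])
    print(st[k],h,ray(c,u,v,h))
E
```

```text
14.025 [420.05177902 238.19245886 210.13430341] [-1.73087594e-02  9.99850077e-01  4.79948628e-04] [0.35246864 0.20029693 0.01802196] 65.32140868869806 46.92684891385816
[ 257  196   59   58 2655] 188.7967303619913 [417.46226886 237.12078614 188.79673036]
[ 261  304   54   30 1432] 188.69309881674565 [495.74950571 239.80225398 188.69309882]
```

Emit:
{"name": "carry_out", "arguments": {"series": [[0.5,-0.005,0,-0.25,0],[0.5,-0.005,0,-0.45,0],[0.5,-0.005,0,-0.54,0],[0.5,-0.005,0,-0.54,0],[-1,-0.005,0,-0.54,0],[-1,-0.005,0,-0.54,0],[-1,-0.005,0,-0.54,0],[-1,-0.005,0,-0.54,0],[-1,-0.005,0,-0.54,0],[-1,-0.005,0,-0.54,0]]}}

```text
clock: 15.32
tool_pos: [419.0, 238.2, 103.2]
tcp_rot: [[-1.0, -0.02, 0.001], [-0.02, 1.0, 0.0], [-0.001, 0.0, -1.0]]
force: [0.4, -0.3, 4.9]
width: 36.9
gripper_force: 29.8
```

Emit:
{"name": "carry_out", "arguments": {"series": [[-1,0,0,0.15,0],[-1,0,0,0.4,0],[-1,0,0,0.6,0],[-1,0,0,0.6,0],[-1,0,0,0.6,0]]}}

```text
clock: 15.95
tool_pos: [417.9, 237.4, 221.6]
tcp_rot: [[-1.0, -0.02, -0.002], [-0.02, 1.0, -0.001], [0.002, -0.001, -1.0]]
force: [0.1, -0.9, -1.4]
width: 36.6
gripper_force: 29.8
```

```bash
python3 - <<'E'
from h import *
s=state();print(s['clock'],s['tool_pos'],s['tcp_rot'][:,1],s['force'],s['width'],s['gripper_force'])
a=cap('scene')
cv2.imwrite('pics/g1.png',cv2.resize(a['image'][120:340,180:400],(600,600),interpolation=cv2.INTER_CUBIC)[:,:,::-1])
E
```

```text
15.95 [417.89553713 237.37332266 221.58148317] [-0.01987162  0.99980199 -0.00104572] [ 0.10893768 -0.90685144 -1.38701918] 36.61909456876104 29.803828317672014
```

View pics/g1.png

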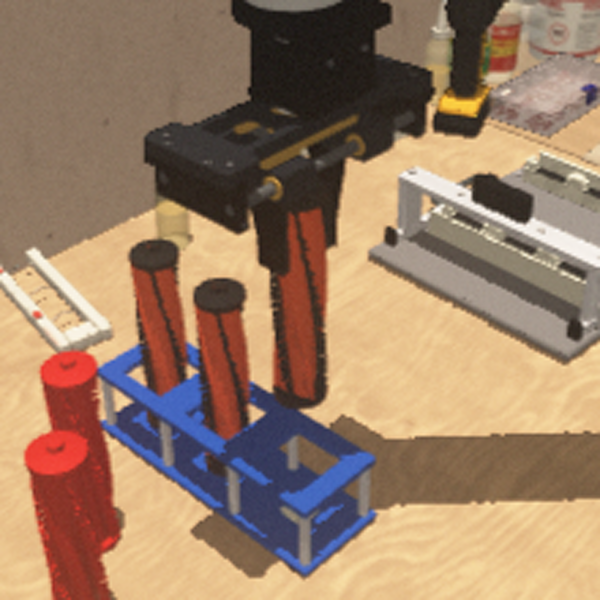

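The brush is held at 36.6 mm and hangs clear of the stand. I'll carry it to the free table at about (499,134), turn the closing line across the lanes, and lower it close to the table.

Emit:
{"name": "carry_out", "arguments": {"series": [[-1,0,-0.2,0,0],[-1,0,-0.4,0,-0.2],[-1,0.1,-0.52,0,-0.4],[-1,0.2,-0.52,0,-0.6],[-1,0.4,-0.52,0,-0.8],[-1,0.4,-0.52,0,-1],[-1,0.4,-0.52,0,-1],[-1,0.4,-0.52,0,-1]]}}

```text
clock: 17.0
tool_pos: [497.7, 133.9, 220.9]
tcp_rot: [[-0.519, 0.855, -0.003], [0.855, 0.519, -0.001], [0.001, -0.003, -1.0]]
force: [0.0, -0.7, -0.4]
width: 37.0
gripper_force: 29.8
```

Emit:
{"name": "carry_out", "arguments": {"series": [[-1,0,0,-0.2,-0.2],[-1,0,0,-0.4,-0.4],[-1,0,0,-0.55,-0.557],[-1,0,0,-0.6,-0.557],[-1,0,0,-0.6,-0.557],[-1,0,0,-0.6,-0.557],[-1,0,0,-0.6,-0.557]]}}

```text
clock: 17.88
tool_pos: [499.5, 134.3, 103.8]
tcp_rot: [[0.039, 0.999, 0.002], [0.999, -0.039, 0.001], [0.001, 0.002, -1.0]]
force: [-0.0, 0.5, -0.6]
width: 36.9
gripper_force: 29.8
```

```bash
python3 - <<'E'
from h import *
s=state();print(s['clock'],s['tool_pos'],s['tcp_rot'][:,1],s['force'],s['width'],s['gripper_force'])
a=cap('scene'); W=pts(a)
hsv=cv2.cvtColor(a['image'],cv2.COLOR_RGB2HSV)
m=(W[...,1]>90)&(W[...,1]<180)&(W[...,0]>440)&(W[...,0]<560)&(W[...,2]>2)
red=m&((hsv[...,0]<12)|(hsv[...,0]>172))&(hsv[...,1]>110)
for nm,k in (('all',m),('orange',red)):
  P=W[k]; print(nm,len(P),P.min(0).round(),np.percentile(P,[2,50,98],axis=0).round(0).tolist())
E
```

```text
17.875 [499.45173492 134.3231079  103.80148018] [ 0.99924189 -0.03886572  0.00226072] [-0.02362815  0.46036097 -0.5781806 ] 36.89092012005507 29.803851549513638
all 6997 [440.  90.   2.] [[443.0, 115.0, 31.0], [471.0, 155.0, 332.0], [534.0, 178.0, 525.0]]
orange 633 [469. 117.  22.] [[480.0, 129.0, 24.0], [492.0, 144.0, 94.0], [514.0, 153.0, 180.0]]
```

Emit:
{"name": "carry_out", "arguments": {"series": [[-1,0,0,-0.1,0],[-1,0,0,-0.105,0],[-1,-0.003,-0.088,-0.1,0],[-1,-0.007,-0.177,-0.1,0],[-1,-0.01,-0.258,-0.105,0],[-1,-0.013,-0.35,-0.13,0],[-1,-0.016,-0.423,-0.168,0],[-1,-0.019,-0.5,-0.21,0],[-1,-0.019,-0.5,-0.21,0]]}}

```text
clock: 19.05
tool_pos: [495.4, 28.9, 62.2]
tcp_rot: [[0.044, 0.999, 0.001], [0.999, -0.044, -0.005], [-0.005, 0.001, -1.0]]
force: [-2.0, -6.6, 13.7]
width: 36.5
gripper_force: 30.0
```

```bash
python3 - <<'E'
from h import *
s=state();print(s['clock'],s['tool_pos'],s['tcp_rot'][:,1],s['force'],s['width'],s['gripper_force'])
a=cap('scene')
cv2.imwrite('pics/t1.png',cv2.resize(a['image'][150:330,220:420],(640,576),interpolation=cv2.INTER_CUBIC)[:,:,::-1])
E
```

```text
19.05 [495.37758254  28.92883967  62.21440594] [ 0.99903707 -0.04385892  0.00115566] [-2.04362918 -6.59510435 13.74969863] 36.50687142514397 30.001538987271488
```

View pics/t1.png

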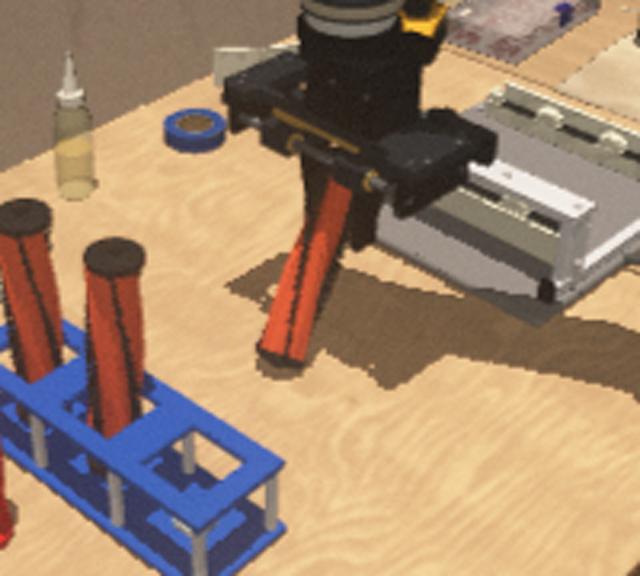

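Emit:
{"name": "carry_out", "arguments": {"series": [[-1,-0.002,-0.067,-0.055,0],[-1,-0.004,-0.13,-0.12,0],[-1,-0.006,-0.178,-0.19,0],[-1,-0.007,-0.205,-0.245,0],[-1,-0.008,-0.22,-0.27,0],[-1,-0.009,-0.235,-0.3,0],[-1,-0.009,-0.235,-0.3,0],[-1,-0.009,-0.235,-0.3,0]]}}

```text
clock: 20.1
tool_pos: [492.8, -13.8, 0.8]
tcp_rot: [[0.041, 0.999, -0.0], [0.999, -0.041, -0.0], [-0.0, -0.0, -1.0]]
force: [1.0, -1.0, 2.9]
width: 36.2
gripper_force: 30.0
```

```bash
cat >> h.py <<'E'
def brush(c,x0,x1,y0,y1,zlo=3,zhi=200):
    W=pts(c);hsv=cv2.cvtColor(c['image'],cv2.COLOR_RGB2HSV)
    m=(W[...,1]>y0)&(W[...,1]<y1)&(W[...,0]>x0)&(W[...,0]<x1)&(W[...,2]>zlo)&(W[...,2]<zhi)&((hsv[...,0]<14)|(hsv[...,0]>170))&(hsv[...,1]>140)
    P=W[m]
    if len(P)<20: print('few',len(P)); return
    mu=np.median(P,0); _,_,V=np.linalg.svd(P-mu,full_matrices=False); a=V[0]*np.sign(V[0][1]); t=(P-mu)@a
    print('n',len(P),'med',mu.round(1),'axis',a.round(3),'ends',(mu+a*np.percentile(t,2)).round(1),(mu+a*np.percentile(t,98)).round(1))
def st():
    s=state();print(round(s['clock'],2),s['tool_pos'].round(1),s['tcp_rot'][:,1].round(3),s['force'].round(1),round(s['width'],1),round(s['gripper_force'],1))
E
python3 - <<'E'
from h import *
st()
brush(cap('scene'),440,560,-120,190); brush(cap('wrist'),440,560,-120,190)
E
```

```text
20.1 [492.8 -13.8   0.8] [ 0.999 -0.041 -0.   ] [ 1.  -1.   2.9] 36.2 30.0
n 561 med [489.6  53.7  52.9] axis [ 0.007  0.901 -0.433] ends [489.2  -4.8  81. ] [490.   98.8  31.3]
n 21127 med [495.3  39.3  60.9] axis [-0.009  0.901 -0.433] ends [495.9 -16.8  87.8] [494.8  98.   32.6]
```

Emit:
{"name": "carry_out", "arguments": {"series": [[-1,0,-0.02,-0.04,0],[-1,0,-0.04,-0.09,0],[-1,0,-0.045,-0.11,0],[-1,0,-0.045,-0.11,0],[-1,0,-0.045,-0.11,0]]}}

```text
clock: 20.82
tool_pos: [492.6, -21.3, -21.6]
tcp_rot: [[0.039, 0.999, -0.001], [0.999, -0.039, 0.0], [0.0, -0.001, -1.0]]
force: [-0.6, 0.5, -0.5]
width: 37.0
gripper_force: 30.0
```

```bash
python3 - <<'E'
from h import *
st()
brush(cap('wrist'),440,560,-120,190)
E
```

```text
20.82 [492.6 -21.3 -21.6] [ 0.999 -0.039 -0.001] [-0.6  0.5 -0.5] 37.0 30.0
n 25089 med [494.6  37.7  47.9] axis [-0.024  0.967 -0.253] ends [496.2 -25.6  64.5] [493.4  89.5  34.4]
```

Emit:
{"name": "carry_out", "arguments": {"series": [[-0.1,0,0,0,0],[0.0,0,0,0,0],[0.2,0,0,0,0],[0.4,0,0,0,0],[0.4,0,0,0.2,0],[0.4,0,0,0.5,0],[0.4,0,0.1,0.9,0],[0.4,0,0.1,0.9,0],[0.4,0,0.1,0.9,0],[0.4,0,0.1,0.9,0]]}}

```text
clock: 22.12
tool_pos: [491.9, -2.4, 157.3]
tcp_rot: [[0.04, 0.999, -0.002], [0.999, -0.04, -0.0], [-0.0, -0.002, -1.0]]
force: [-0.4, -0.5, -1.1]
width: 61.1
gripper_force: 0.0
```

```bash
python3 - <<'E'
from h import *
st()
c=cap('wrist');brush(c,440,560,-120,190)
brush(cap('scene'),440,560,-120,190)
# footprint of everything raised 25..48
W=pts(c);m=(W[...,2]>25)&(W[...,2]<48)&(W[...,0]>440)&(W[...,0]<560)&(W[...,1]>-80)&(W[...,1]<190)
P=W[m];print(len(P),cv2.minAreaRect(P[:,:2].astype(np.float32)),np.percentile(P[:,2],95))
E
```

```text
22.12 [491.9  -2.4 157.3] [ 0.999 -0.04  -0.002] [-0.4 -0.5 -1.1] 61.1 0.0
n 5126 med [494.  24.  31.] axis [-0.008  1.     0.008] ends [494.6 -59.9  30.3] [493.4  91.5  31.5]
n 500 med [485.7  28.3  29.4] axis [0.041 0.999 0.029] ends [482.  -60.1  26.8] [488.3  90.6  31.2]
5525 ((494.04852294921875, 18.241844177246094), (177.30101013183594, 38.66477584838867), 88.01487731933594) 39.40849815457695
```

The brush now lies flat on the table, centred at (494,18) and lined up with the lanes. I'll regrasp it at its middle and lift.

Emit:
{"name": "carry_out", "arguments": {"series": [[0.4,0.007,0.1,-0.3,0],[0.4,0.007,0.1,-0.6,0],[0.4,0.007,0.1,-0.85,0],[0.4,0.007,0.1,-0.9,0],[0.4,0.007,0.1,-0.9,0],[-1,0.007,0.1,-0.9,0],[-1,0.007,0.1,-0.9,0],[-1,0.007,0.1,-0.9,0],[-1,0.007,0.1,-0.9,0],[-1,0.007,0.1,-0.9,0],[-1,0.007,0.1,-0.9,0]]}}

```text
clock: 23.6
tool_pos: [495.0, 17.9, -20.4]
tcp_rot: [[0.04, 0.999, 0.001], [0.999, -0.04, -0.0], [-0.0, 0.001, -1.0]]
force: [-1.5, -0.5, 6.8]
width: 37.3
gripper_force: 30.0
```

Emit:
{"name": "carry_out", "arguments": {"series": [[-1,0,0,0.3,0],[-1,0,0,0.6,0],[-1,0,0,0.9,0],[-1,0,0,0.9,0],[-1,0,0,0.9,0]]}}

```text
clock: 24.22
tool_pos: [493.5, 17.7, 158.1]
tcp_rot: [[0.04, 0.999, -0.001], [0.999, -0.04, -0.001], [-0.001, -0.001, -1.0]]
force: [-0.2, -0.0, -1.3]
width: 36.7
gripper_force: 30.0
```

```bash
python3 - <<'E'
from h import *
st()
c=cap('wrist');brush(c,440,560,-120,190,3,260)
brush(cap('scene'),440,560,-120,190,3,260)
E
```

```text
24.23 [493.5  17.7 158.1] [ 0.999 -0.04  -0.001] [-0.2 -0.  -1.3] 36.7 30.0
n 13124 med [493.9  51.4 209.6] axis [-0.025  1.     0.011] ends [495.4 -12.3 208.9] [492.8  92.4 210. ]
n 399 med [483.6  45.8 206. ] axis [0.064 0.995 0.074] ends [477.  -55.8 198.4] [486.5  91.1 209.3]
```

Emit:
{"name": "carry_out", "arguments": {"series": [[-1,0.1,-0.25,0.05,0],[-1,0.2,-0.5,0.05,0],[-1,0.373,-0.75,0.05,0],[-1,0.373,-0.9,0,0],[-1,0.373,-0.9,0,0],[-1,0.373,-0.9,0,0],[-1,0.373,-0.9,0,0]]}}

```text
clock: 25.2
tool_pos: [569.0, -159.9, 158.6]
tcp_rot: [[0.037, 0.999, -0.0], [0.999, -0.037, 0.001], [0.001, -0.0, -1.0]]
force: [0.7, -1.4, -0.9]
width: 36.6
gripper_force: 30.0
```

Emit:
{"name": "carry_out", "arguments": {"series": [[-1,0,-0.25,0,0],[-1,0,-0.505,0,0],[-1,0,-0.505,0,0],[-1,0,-0.505,-0.2,0],[-1,0,-0.505,-0.4,0],[-1,0,-0.505,-0.55,0],[-1,0,-0.505,-0.55,0],[-1,0,-0.505,-0.55,0]]}}

```text
clock: 26.2
tool_pos: [570.4, -262.0, 50.2]
tcp_rot: [[0.038, 0.999, 0.002], [0.999, -0.038, -0.0], [-0.0, 0.002, -1.0]]
force: [0.2, 0.8, -1.2]
width: 36.9
gripper_force: 30.0
```

```bash
python3 - <<'E'
from h import *
st()
c=cap('wrist');brush(c,500,640,-380,-150,40,160)
W=pts(c); z=W[...,2]; g=cv2.cvtColor(c['image'],cv2.COLOR_RGB2GRAY)
m=(z>38)&(z<52)&(W[...,1]<-150)&(W[...,1]>-380)&(W[...,0]>360)&(W[...,0]<640)
P=W[m];print(m.sum(),np.percentile(P,[1,99],axis=0).round(1))
for k in np.histogram(P[:,1],bins=np.arange(-370,-140,10)): print(k)
t=cap('top'); Wt=pts(t); m=(Wt[...,2]>38)&(Wt[...,2]<55)&(Wt[...,1]<-150)&(Wt[...,1]>-380)&(Wt[...,0]>360)&(Wt[...,0]<640); print(m.sum())
cv2.imwrite('pics/p1.png',c['image'][:,:,::-1])
E
```

```text
26.2 [ 570.4 -262.    50.2] [ 0.999 -0.038  0.002] [ 0.2  0.8 -1.2] 36.9 30.0
n 12561 med [ 571.  -229.4  101.5] axis [-0.019  1.     0.01 ] ends [ 572.2 -292.4  100.9] [ 570.2 -187.4  101.9]
6591 [[ 397.2 -334.2   38.4]
 [ 617.9 -154.1   48.7]]
[   0    0    0  274  178    0    0    0    0    0    0    0    0    0
    0    0    0  165 1658  418 1857 2041]
[-370 -360 -350 -340 -330 -320 -310 -300 -290 -280 -270 -260 -250 -240
 -230 -220 -210 -200 -190 -180 -170 -160 -150]
150
```

View pics/p1.png

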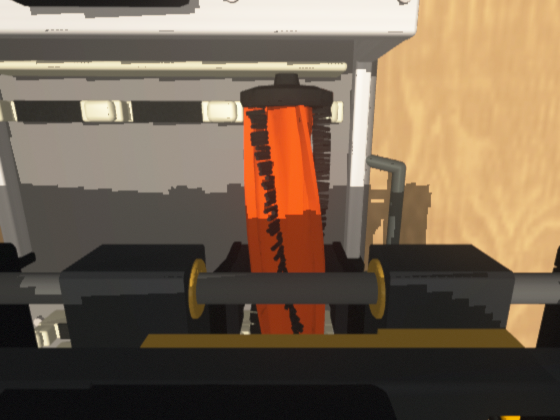

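The brush end covers the far-lane notch. The saddle cheeks show at px (100,112), (220,112) and (337,112), so I'll cast those to check the centring.

```bash
python3 - <<'E'
from h import *
c=cap('wrist')
for u in (100,220,337): print(ray(c,u,112,47).round(1))
g=cv2.cvtColor(c['image'],cv2.COLOR_RGB2GRAY)[106:117].mean(0)
print([(u,int(g[u])) for u in range(76,136,3)],[(u,int(g[u])) for u in range(196,248,3)])
W=pts(c); r=W[108:116]; 
for lo,hi in ((80,130),(200,243)):
  q=r[:,lo:hi].reshape(-1,3);q=q[(q[:,2]>40)];print(q[:,0].min(),q[:,0].max(),np.median(q,0))
E
```

```text
[ 467.3 -184.1   47. ]
[ 535.4 -186.6   47. ]
[ 602.  -189.1   47. ]
[(76, 51), (79, 54), (82, 226), (85, 226), (88, 234), (91, 235), (94, 236), (97, 238), (100, 240), (103, 241), (106, 243), (109, 227), (112, 178), (115, 173), (118, 243), (121, 196), (124, 104), (127, 111), (130, 218), (133, 62)] [(196, 58), (199, 59), (202, 221), (205, 248), (208, 220), (211, 239), (214, 241), (217, 243), (220, 245), (223, 246), (226, 245), (229, 246), (232, 236), (235, 169), (238, 250), (241, 234), (244, 128), (247, 94)]
453.7958288706247 478.5176250146866 [ 469.08732213 -183.75057292   46.66438155]
523.8231957932062 547.5563911940499 [ 536.71584892 -186.34701729   46.89353166]
```

Emit:
{"name": "carry_out", "arguments": {"series": [[-1,-0.008,-0.002,-0.06,0],[-1,-0.008,-0.002,-0.12,0],[-1,-0.008,-0.002,-0.16,0],[-1,-0.008,-0.002,-0.18,0],[-1,-0.008,-0.002,-0.18,0],[-1,-0.008,-0.002,-0.18,0]]}}

```text
clock: 27.1
tool_pos: [566.8, -263.2, 13.6]
tcp_rot: [[0.04, 0.999, -0.001], [0.999, -0.04, -0.0], [-0.0, -0.001, -1.0]]
force: [-4.0, 0.7, 8.6]
width: 36.9
gripper_force: 30.0
```

```bash
python3 - <<'E'
from h import *
st()
brush(cap('wrist'),500,640,-380,-150,40,160)
E
```

```text
27.1 [ 566.8 -263.2   13.6] [ 0.999 -0.04  -0.001] [-4.   0.7  8.6] 36.9 30.0
n 12736 med [ 567.5 -230.5   65. ] axis [-0.019  1.     0.011] ends [ 568.7 -293.2   64.4] [ 566.7 -188.7   65.5]
```

Emit:
{"name": "carry_out", "arguments": {"series": [[0.1,0,0,0,0],[0.1,0,0,0,0],[0.1,0,0,0,0],[0.1,0,0,0.1,0],[0.1,0,0,0.3,0],[0.1,0,0,0.6,0],[0.1,0,0,0.9,0],[0.1,0,0,1,0],[0.1,0,0,1,0]]}}

```text
clock: 28.28
tool_pos: [568.7, -263.6, 216.0]
tcp_rot: [[0.04, 0.999, 0.005], [0.999, -0.04, -0.002], [-0.002, 0.005, -1.0]]
force: [0.2, 0.2, 0.6]
width: 48.0
gripper_force: 0.0
```

```bash
python3 - <<'E'
from h import *
st()
c=cap('wrist');brush(c,500,640,-380,-150,40,160)
W=pts(c);m=(W[...,2]>53)&(W[...,2]<80)&(W[...,0]>530)&(W[...,0]<605)&(W[...,1]>-370)&(W[...,1]<-155)
P=W[m];print(len(P),cv2.minAreaRect(P[:,:2].astype(np.float32)),np.percentile(P[:,2],[50,98]))
brush(cap('top'),390,610,190,280,80,200)
t=cap('top');W=pts(t);z=W[...,2]
m=((z>175)&(W[...,0]>380)&(W[...,0]<640)&(W[...,1]>170)&(W[...,1]<300)&(z<205)).astype(np.uint8)
n,l,s,ce=cv2.connectedComponentsWithStats(m)
for k in range(1,n):
  if s[k,4]>30: print(s[k,4],np.median(W[l==k],0))
E
```

```text
28.27 [ 568.7 -263.6  216. ] [ 0.999 -0.04   0.005] [0.2 0.2 0.6] 48.0 0.0
n 4052 med [ 567.  -258.6   64.9] axis [-0.005  1.     0.008] ends [ 567.4 -341.7   64.3] [ 566.6 -190.3   65.5]
5435 ((566.688232421875, -266.01080322265625), (184.62222290039062, 39.800113677978516), 88.06517028808594) [65.21869827 74.06031026]
few 7
142 [581.83762312 264.66489052 188.15218443]
144 [503.52646423 265.72657429 187.99918768]
```

The first brush is laid: centre (567,-266), top at 74 mm. The stand has been knocked about 26 mm in +y, so I'll re-measure it from near before the next grasp.

Emit:
{"name": "carry_out", "arguments": {"series": [[0.5,0,0.3,0.3,0],[0.5,0,0.6,0.6,0],[0.5,0,1,0.8,0],[0.5,0,1,0.88,0],[0.5,0,1,0.88,0],[0.5,0,1,0.88,0]]}}

```text
clock: 29.18
tool_pos: [567.3, -63.1, 387.8]
tcp_rot: [[0.038, 0.999, -0.001], [0.999, -0.038, -0.0], [-0.0, -0.001, -1.0]]
force: [0.6, -0.7, -0.6]
width: 65.7
gripper_force: 0.0
```

Emit:
{"name": "carry_out", "arguments": {"series": [[0.5,0,0.3,0,0],[0.5,-0.05,0.6,0,0],[0.5,-0.1,1,0,0],[0.5,-0.14,1,0,0],[0.5,-0.14,1,0,0],[0.5,-0.14,1,0,0]]}}

```text
clock: 29.92
tool_pos: [540.4, 133.0, 387.6]
tcp_rot: [[0.045, 0.999, -0.001], [0.999, -0.045, -0.002], [-0.002, -0.001, -1.0]]
force: [0.5, -0.9, -0.2]
width: 65.0
gripper_force: 0.0
```

Emit:
{"name": "carry_out", "arguments": {"series": [[0.5,0,0.2,0,0],[0.5,0,0.45,0,0],[0.5,0,0.45,0,0],[0.5,0,0.45,0,0],[0.5,0,0.45,0,0]]}}

```text
clock: 30.55
tool_pos: [540.4, 224.1, 388.5]
tcp_rot: [[0.044, 0.999, 0.0], [0.999, -0.044, -0.001], [-0.001, 0.0, -1.0]]
force: [0.9, -0.0, 0.3]
width: 64.9
gripper_force: 0.0
```

```bash
cat >> h.py <<'E'
def tips(c):
    W=pts(c); z=W[...,2]
    m=((z>180)&(z<205)&(W[...,1]<330)&(W[...,1]>180)&(W[...,0]<680)&(W[...,0]>350)).astype(np.uint8)
    n,l,s,ce=cv2.connectedComponentsWithStats(m)
    for k in range(1,n):
      if s[k,4]>100:
        (u,v),r=cv2.minEnclosingCircle(np.argwhere(l==k)[:,::-1].astype(np.float32)); h=np.median(z[l==k])
        print('tip',s[k].tolist(),h.round(1),ray(c,u,v,h).round(1))
    hsv=cv2.cvtColor(c['image'],cv2.COLOR_RGB2HSV)
    mb=(cv2.inRange(hsv,(105,130,60),(130,255,255))>0)&(z>58)&(z<78)&(W[...,1]>150)&(W[...,1]<340)
    P=W[mb];print('stand',len(P),cv2.minAreaRect(P[:,:2].astype(np.float32)))
E
python3 - <<'E'
from h import *
st();tips(cap('wrist'))
E
```

```text
30.55 [540.4 224.1 388.5] [ 0.999 -0.044  0.   ] [ 0.9 -0.   0.3] 64.9 0.0
tip [302, 129, 35, 35, 960] 188.7 [580.  264.1 188.7]
tip [234, 132, 35, 35, 954] 188.8 [500.5 264.4 188.8]
stand 3299 ((500.6737060546875, 263.1011047363281), (243.29127502441406, 78.82940673828125), 0.8994428515434265)
```

Emit:
{"name": "carry_out", "arguments": {"series": [[0.5,-0.1,0.1,-0.2,0.2],[0.5,-0.195,0.19,-0.4,0.5],[0.5,-0.195,0.19,-0.5,0.8],[0.5,-0.195,0.19,-0.5,1],[0.5,-0.195,0.19,-0.5,1],[0.5,-0.195,0.19,-0.5,1],[0.5,-0.195,0.19,-0.5,1]]}}

```text
clock: 31.48
tool_pos: [501.0, 263.5, 288.7]
tcp_rot: [[-0.844, 0.537, 0.0], [0.537, 0.844, -0.0], [-0.0, -0.0, -1.0]]
force: [-0.3, -0.1, -0.5]
width: 65.2
gripper_force: 0.0
```

Emit:
{"name": "carry_out", "arguments": {"series": [[0.5,0,0,0,0.2],[0.5,0,0,0,0.4],[0.5,0,0,0,0.547],[0.5,0,0,0,0.547],[0.5,0,0,-0.2,0.547],[0.5,0,0,-0.4,0.547],[0.5,0,0,-0.4,0.547]]}}

```text
clock: 32.35
tool_pos: [499.0, 262.8, 206.2]
tcp_rot: [[-1.0, -0.006, -0.005], [-0.006, 1.0, -0.003], [0.005, -0.003, -1.0]]
force: [0.6, 1.0, 0.2]
width: 65.0
gripper_force: 0.0
```

```bash
python3 - <<'E'
from h import *
st();tips(cap('wrist'))
E
```

```text
32.35 [499.  262.8 206.2] [-0.006  1.    -0.003] [0.6 1.  0.2] 65.0 0.0
tip [259, 200, 60, 59, 2738] 188.8 [498.4 263.4 188.8]
tip [261, 307, 54, 27, 1146] 188.4 [574.3 263.4 188.4]
stand 3754 ((490.0226745605469, 262.82373046875), (190.30117797851562, 78.7186508178711), 1.0507266521453857)
```

Emit:
{"name": "carry_out", "arguments": {"series": [[0.5,-0.003,0,-0.25,0],[0.5,-0.003,0,-0.45,0],[0.5,-0.003,0,-0.53,0],[0.5,-0.003,0,-0.53,0],[-1,-0.003,0,-0.53,0],[-1,-0.003,0,-0.53,0],[-1,-0.003,0,-0.53,0],[-1,-0.003,0,-0.53,0],[-1,-0.003,0,-0.53,0],[-1,-0.003,0,-0.53,0]]}}

```text
clock: 33.65
tool_pos: [500.1, 264.8, 103.2]
tcp_rot: [[-1.0, -0.01, 0.001], [-0.01, 1.0, 0.0], [-0.001, 0.0, -1.0]]
force: [0.4, -1.1, 5.4]
width: 36.5
gripper_force: 30.0
```

Emit:
{"name": "carry_out", "arguments": {"series": [[-1,0,0,0.15,0],[-1,0,0,0.4,0],[-1,0,0,0.6,0],[-1,0,0,0.6,0],[-1,0,-0.2,0.6,-0.2],[-1,0,-0.4,0.6,-0.4],[-1,0,-0.6,0.6,-0.6],[-1,0,-0.64,0.6,-0.8],[-1,0,-0.64,0.6,-1],[-1,0,-0.64,0.6,-1],[-1,0,-0.64,0.6,-1]]}}

```text
clock: 35.02
tool_pos: [498.8, 136.2, 221.2]
tcp_rot: [[-0.509, 0.861, -0.003], [0.861, 0.509, -0.001], [0.001, -0.003, -1.0]]
force: [-0.4, 0.6, -1.3]
width: 36.7
gripper_force: 30.0
```

Emit:
{"name": "carry_out", "arguments": {"series": [[-1,0,0,-0.2,-0.2],[-1,0,0,-0.4,-0.4],[-1,0,0,-0.55,-0.547],[-1,0,0,-0.6,-0.547],[-1,0,0,-0.6,-0.547],[-1,0,0,-0.6,-0.547],[-1,0,0,-0.6,-0.547]]}}

```text
clock: 35.9
tool_pos: [500.6, 136.9, 103.8]
tcp_rot: [[0.039, 0.999, 0.002], [0.999, -0.039, 0.001], [0.001, 0.002, -1.0]]
force: [-0.1, -0.2, -0.3]
width: 37.2
gripper_force: 30.0
```

```bash
python3 - <<'E'
from h import *
st();brush(cap('scene'),440,560,90,190,3,220);tips(cap('top'))
E
```

```text
35.9 [500.6 136.9 103.8] [ 0.999 -0.039  0.002] [-0.1 -0.2 -0.3] 37.2 30.0
n 547 med [492.7 146.3  95.6] axis [-0.017  0.019  1.   ] ends [493.9 145.   26. ] [491.3 147.8 174.8]
tip [217, 218, 13, 14, 140] 188.3 [582.9 264.9 188.3]
stand 868 ((505.52716064453125, 263.3751525878906), (232.54342651367188, 76.22623443603516), 0.871368944644928)
```

The state matches the first brush before tipping, so I'll repeat the same motion.

Emit:
{"name": "carry_out", "arguments": {"series": [[-1,0,0,-0.09,0],[-1,0,0,-0.095,0],[-1,-0.003,-0.088,-0.095,0],[-1,-0.007,-0.177,-0.1,0],[-1,-0.01,-0.258,-0.105,0],[-1,-0.013,-0.35,-0.13,0],[-1,-0.016,-0.423,-0.168,0],[-1,-0.019,-0.5,-0.21,0],[-1,-0.019,-0.5,-0.21,0]]}}

```text
clock: 37.12
tool_pos: [497.5, 34.4, 60.9]
tcp_rot: [[0.042, 0.999, 0.002], [0.999, -0.042, -0.002], [-0.002, 0.003, -1.0]]
force: [0.4, -2.7, 5.3]
width: 37.2
gripper_force: 30.0
```

Emit:
{"name": "carry_out", "arguments": {"series": [[-1,-0.002,-0.067,-0.055,0],[-1,-0.004,-0.13,-0.12,0],[-1,-0.006,-0.178,-0.19,0],[-1,-0.007,-0.205,-0.245,0],[-1,-0.008,-0.22,-0.27,0],[-1,-0.009,-0.24,-0.32,0],[-1,-0.009,-0.26,-0.37,0],[-1,-0.009,-0.28,-0.41,0],[-1,-0.009,-0.28,-0.41,0],[-1,-0.009,-0.28,-0.41,0]]}}

```text
clock: 38.38
tool_pos: [493.5, -18.9, -21.7]
tcp_rot: [[0.038, 0.999, -0.001], [0.999, -0.038, 0.0], [0.0, -0.001, -1.0]]
force: [0.4, -0.1, 0.1]
width: 36.7
gripper_force: 30.0
```

```bash
python3 - <<'E'
from h import *
st();brush(cap('wrist'),440,560,-120,190)
E
```

```text
38.38 [493.5 -18.9 -21.7] [ 0.999 -0.038 -0.001] [ 0.4 -0.1  0.1] 36.7 30.0
n 25541 med [496.   43.6  47.2] axis [-0.021  0.975 -0.22 ] ends [497.5 -23.6  62.3] [495.   91.6  36.3]
```

Emit:
{"name": "carry_out", "arguments": {"series": [[-0.1,0,0,0,0],[0.0,0,0,0,0],[0.2,0,0,0,0],[0.4,0,0,0,0],[0.4,0,0,0.2,0],[0.4,0,0,0.5,0],[0.4,0,0.1,0.9,0],[0.4,0,0.1,0.9,0],[0.4,0,0.1,0.9,0],[0.4,0,0.1,0.9,0]]}}

```text
clock: 39.67
tool_pos: [493.1, 0.1, 157.3]
tcp_rot: [[0.04, 0.999, -0.002], [0.999, -0.04, -0.0], [-0.0, -0.002, -1.0]]
force: [0.1, 0.8, -0.5]
width: 61.1
gripper_force: 0.0
```

```bash
cat >> h.py <<'E'
def flat(c,x0=440,x1=560,y0=-80,y1=190,lo=25,hi=48):
    W=pts(c);m=(W[...,2]>lo)&(W[...,2]<hi)&(W[...,0]>x0)&(W[...,0]<x1)&(W[...,1]>y0)&(W[...,1]<y1)
    P=W[m];print('flat',len(P),cv2.minAreaRect(P[:,:2].astype(np.float32)),np.percentile(P[:,2],[50,98]).round(1))
E
python3 - <<'E'
from h import *
st();c=cap('wrist');brush(c,440,560,-120,190);flat(c)
E
```

```text
39.67 [4.931e+02 1.000e-01 1.573e+02] [ 0.999 -0.04  -0.002] [ 0.1  0.8 -0.5] 61.1 0.0
n 5315 med [495.6  38.9  31. ] axis [-0.003  1.     0.008] ends [495.9 -44.4  30.3] [495.4 106.8  31.5]
flat 5685 ((495.6541748046875, 30.305801391601562), (183.42889404296875, 39.43680191040039), 87.60908508300781) [31.9 40.2]
```

Emit:
{"name": "carry_out", "arguments": {"series": [[0.4,0.007,0.155,-0.3,0],[0.4,0.007,0.155,-0.6,0],[0.4,0.007,0.155,-0.85,0],[0.4,0.007,0.155,-0.9,0],[0.4,0.007,0.155,-0.9,0],[-1,0.007,0.155,-0.9,0],[-1,0.007,0.155,-0.9,0],[-1,0.007,0.155,-0.9,0],[-1,0.007,0.155,-0.9,0],[-1,0.007,0.155,-0.9,0],[-1,0.007,0.155,-0.9,0]]}}

```text
clock: 41.1
tool_pos: [496.2, 31.5, -20.4]
tcp_rot: [[0.04, 0.999, 0.001], [0.999, -0.04, -0.001], [-0.0, 0.001, -1.0]]
force: [-1.6, -1.2, 7.4]
width: 36.6
gripper_force: 30.0
```

Emit:
{"name": "carry_out", "arguments": {"series": [[-1,0,0,0.3,0],[-1,0,0,0.6,0],[-1,0,0,0.9,0],[-1,0,0,0.9,0],[-1,0,-0.3,0.95,0],[-1,0,-0.6,0.95,0],[-1,0,-0.9,0.95,0],[-1,0,-0.9,0.9,0],[-1,0,-0.9,0.9,0],[-1,0,-0.9,0.9,0]]}}

```text
clock: 42.35
tool_pos: [495.5, -146.3, 158.3]
tcp_rot: [[0.036, 0.999, -0.001], [0.999, -0.036, 0.001], [0.001, -0.001, -1.0]]
force: [0.5, -0.0, -1.3]
width: 37.0
gripper_force: 30.0
```

```bash
python3 - <<'E'
from h import *
st();brush(cap('wrist'),440,560,-300,60,150,260)
E
```

```text
42.35 [ 495.5 -146.3  158.3] [ 0.999 -0.036 -0.001] [ 0.5 -0.  -1.3] 37.0 30.0
n 13066 med [ 496.1 -111.9  209.6] axis [-0.023  1.     0.011] ends [ 497.6 -176.5  208.9] [495.2 -69.9 210.1]
```

Emit:
{"name": "carry_out", "arguments": {"series": [[-1,0.012,-0.25,0,0],[-1,0.012,-0.56,0,0],[-1,0.012,-0.56,0,0],[-1,0.012,-0.56,-0.2,0],[-1,0.012,-0.56,-0.4,0],[-1,0.012,-0.56,-0.55,0],[-1,0.012,-0.56,-0.65,0],[-1,0.012,-0.56,-0.7,0],[-1,0.012,-0.56,-0.73,0],[-1,0.012,-0.56,-0.73,0],[-1,0.012,-0.56,-0.73,0]]}}

```text
clock: 43.78
tool_pos: [499.0, -260.1, 13.6]
tcp_rot: [[0.039, 0.999, 0.002], [0.999, -0.039, -0.0], [-0.0, 0.002, -1.0]]
force: [0.3, 0.8, 1.5]
width: 36.8
gripper_force: 30.0
```

```bash
python3 - <<'E'
from h import *
st();brush(cap('wrist'),440,540,-400,-150,40,160)
E
```

```text
43.77 [ 499.  -260.1   13.6] [ 0.999 -0.039  0.002] [0.3 0.8 1.5] 36.8 30.0
n 13017 med [ 499.8 -226.4   65. ] axis [-0.018  1.     0.011] ends [ 500.9 -290.3   64.3] [ 499.  -183.8   65.5]
```

Emit:
{"name": "carry_out", "arguments": {"series": [[0.1,0,0,0,0],[0.1,0,0,0,0],[0.1,0,0,0,0],[0.1,0,0,0.1,0],[0.1,0,0,0.3,0],[0.1,0,0,0.6,0],[0.1,0,0,0.9,0],[0.1,0,0,1,0],[0.1,0,0,1,0]]}}

```text
clock: 44.95
tool_pos: [498.9, -260.8, 214.3]
tcp_rot: [[0.04, 0.999, 0.003], [0.999, -0.04, -0.002], [-0.002, 0.003, -1.0]]
force: [0.3, 0.1, -0.6]
width: 47.9
gripper_force: 0.0
```

```bash
python3 - <<'E'
from h import *
st();c=cap('wrist')
flat(c,465,533,-370,-155,53,80);flat(c,533,605,-370,-155,53,80)
tips(cap('top'))
E
```

```text
44.95 [ 498.9 -260.8  214.3] [ 0.999 -0.04   0.003] [ 0.3  0.1 -0.6] 47.9 0.0
flat 5518 ((499.0766296386719, -257.6388854980469), (177.12171936035156, 39.746952056884766), 88.07150268554688) [65.2 74.1]
flat 4805 ((566.5450439453125, -262.11907958984375), (177.163330078125, 40.15454864501953), 87.90576171875) [65.  73.8]
tip [217, 218, 13, 14, 141] 188.6 [582.8 264.8 188.6]
stand 662 ((505.5919189453125, 263.84515380859375), (232.58428955078125, 76.05116271972656), 0.35079294443130493)
```

Emit:
{"name": "carry_out", "arguments": {"series": [[0.5,0,0.1,0.3,0],[0.5,0,0.4,0.4,0],[0.5,0,0.7,0.4,0.2],[0.5,0,1,0.4,0.4],[0.5,0,1,0.4,0.5],[0.5,0,1,0.4,0.5],[0.5,0,1,0.4,0.5]]}}

```text
clock: 45.92
tool_pos: [497.5, -61.4, 291.5]
tcp_rot: [[-0.462, 0.887, -0.002], [0.887, 0.462, 0.001], [0.002, -0.002, -1.0]]
force: [-0.4, 0.9, -0.7]
width: 65.2
gripper_force: 0.0
```

Emit:
{"name": "carry_out", "arguments": {"series": [[0.5,0.1,0.3,0,0.2],[0.5,0.2,0.6,0,0.4],[0.5,0.4,1,0,0.5],[0.5,0.4,1,0,0.5],[0.5,0.4,1,0,0.5],[0.5,0.4,1,0,0.5]]}}

```text
clock: 46.68
tool_pos: [578.1, 137.9, 291.9]
tcp_rot: [[-0.844, 0.536, -0.001], [0.536, 0.844, -0.001], [0.0, -0.002, -1.0]]
force: [0.2, -1.5, 0.5]
width: 65.3
gripper_force: 0.0
```

Emit:
{"name": "carry_out", "arguments": {"series": [[0.5,0,0.3,0,0.2],[0.5,0,0.62,0,0.4],[0.5,0,0.62,0,0.547],[0.5,0,0.62,0,0.547],[0.5,0,0.62,-0.2,0.547],[0.5,0,0.62,-0.4,0.547],[0.5,0,0.62,-0.42,0.547],[0.5,0,0.62,-0.42,0.547]]}}

```text
clock: 47.68
tool_pos: [579.0, 262.7, 209.8]
tcp_rot: [[-1.0, -0.006, 0.001], [-0.006, 1.0, 0.0], [-0.001, 0.0, -1.0]]
force: [0.1, -0.3, -0.2]
width: 65.3
gripper_force: 0.0
```

```bash
python3 - <<'E'
from h import *
st();tips(cap('wrist'))
E
```

```text
47.67 [579.  262.7 209.8] [-0.006  1.     0.   ] [ 0.1 -0.3 -0.2] 65.3 0.0
tip [259, 199, 59, 58, 2646] 188.8 [578.5 263.2 188.8]
stand 7058 ((512.5411376953125, 263.5466613769531), (218.23190307617188, 78.72894287109375), 0.9667715430259705)
```

Emit:
{"name": "carry_out", "arguments": {"series": [[0.5,0,0,-0.25,0],[0.5,0,0,-0.45,0],[0.5,0,0,-0.53,0],[0.5,0,0,-0.53,0],[-1,0,0,-0.53,0],[-1,0,0,-0.53,0],[-1,0,0,-0.53,0],[-1,0,0,-0.53,0],[-1,0,0,-0.53,0],[-1,0,0,-0.53,0]]}}

```text
clock: 48.98
tool_pos: [578.3, 263.9, 103.2]
tcp_rot: [[-1.0, -0.01, 0.001], [-0.01, 1.0, 0.0], [-0.001, 0.0, -1.0]]
force: [-0.7, -0.3, 3.9]
width: 36.8
gripper_force: 30.0
```

Emit:
{"name": "carry_out", "arguments": {"series": [[-1,0,0,0.15,0],[-1,0,0,0.4,0],[-1,0,0,0.6,0],[-1,0,0,0.6,0],[-1,0,-0.2,0.6,-0.2],[-1,-0.1,-0.4,0.6,-0.4],[-1,-0.2,-0.6,0.6,-0.6],[-1,-0.39,-0.635,0.6,-0.8],[-1,-0.39,-0.635,0.6,-1],[-1,-0.39,-0.635,0.6,-1],[-1,-0.39,-0.635,0.6,-1]]}}

```text
clock: 50.35
tool_pos: [499.1, 136.1, 221.3]
tcp_rot: [[-0.509, 0.861, -0.002], [0.861, 0.509, -0.001], [0.0, -0.002, -1.0]]
force: [-0.4, 0.7, -0.7]
width: 36.9
gripper_force: 30.0
```

Emit:
{"name": "carry_out", "arguments": {"series": [[-1,0,0,-0.2,-0.2],[-1,0,0,-0.4,-0.4],[-1,0,0,-0.55,-0.547],[-1,0,0,-0.6,-0.547],[-1,0,0,-0.6,-0.547],[-1,0,0,-0.6,-0.547],[-1,0,0,-0.6,-0.547]]}}

```text
clock: 51.22
tool_pos: [500.8, 136.9, 103.7]
tcp_rot: [[0.039, 0.999, 0.002], [0.999, -0.039, 0.001], [0.001, 0.002, -1.0]]
force: [-0.0, -0.2, -1.0]
width: 37.0
gripper_force: 30.0
```

```bash
python3 - <<'E'
from h import *
st();brush(cap('scene'),440,560,90,190,3,220)
E
```

```text
51.23 [500.8 136.9 103.7] [ 0.999 -0.039  0.002] [-0.  -0.2 -1. ] 37.0 30.0
n 528 med [493.2 144.7  93.1] axis [-0.017  0.02   1.   ] ends [494.3 143.3  26.5] [491.9 146.3 175. ]
```

Emit:
{"name": "carry_out", "arguments": {"series": [[-1,0,0,-0.09,0],[-1,0,0,-0.095,0],[-1,-0.003,-0.088,-0.095,0],[-1,-0.007,-0.177,-0.1,0],[-1,-0.01,-0.258,-0.105,0],[-1,-0.013,-0.35,-0.13,0],[-1,-0.016,-0.423,-0.168,0],[-1,-0.019,-0.5,-0.21,0],[-1,-0.019,-0.5,-0.21,0]]}}

```text
clock: 52.4
tool_pos: [497.7, 34.5, 61.0]
tcp_rot: [[0.042, 0.999, 0.003], [0.999, -0.042, -0.002], [-0.001, 0.003, -1.0]]
force: [0.5, -2.0, 6.4]
width: 36.8
gripper_force: 30.0
```

Emit:
{"name": "carry_out", "arguments": {"series": [[-1,-0.002,-0.067,-0.055,0],[-1,-0.004,-0.13,-0.12,0],[-1,-0.006,-0.178,-0.19,0],[-1,-0.007,-0.205,-0.245,0],[-1,-0.008,-0.22,-0.27,0],[-1,-0.009,-0.24,-0.32,0],[-1,-0.009,-0.26,-0.37,0],[-1,-0.009,-0.28,-0.41,0],[-1,-0.009,-0.28,-0.41,0],[-1,-0.009,-0.28,-0.41,0]]}}

```text
clock: 53.65
tool_pos: [493.5, -18.9, -21.7]
tcp_rot: [[0.038, 0.999, -0.002], [0.999, -0.038, 0.0], [0.0, -0.002, -1.0]]
force: [-0.7, -0.4, -0.6]
width: 37.1
gripper_force: 30.0
```

```bash
python3 - <<'E'
from h import *
st();brush(cap('wrist'),440,560,-120,190)
E
```

```text
53.65 [493.5 -18.9 -21.7] [ 0.999 -0.038 -0.002] [-0.7 -0.4 -0.6] 37.1 30.0
n 25325 med [496.   43.4  45.9] axis [-0.02   0.978 -0.207] ends [497.4 -24.8  60.4] [495.   91.8  35.7]
```

Emit:
{"name": "carry_out", "arguments": {"series": [[-0.1,0,0,0,0],[0.0,0,0,0,0],[0.2,0,0,0,0],[0.4,0,0,0,0],[0.4,0,0,0.2,0],[0.4,0,0,0.5,0],[0.4,0,0.1,0.9,0],[0.4,0,0.1,0.9,0],[0.4,0,0.1,0.9,0],[0.4,0,0.1,0.9,0]]}}

```text
clock: 54.95
tool_pos: [493.3, 0.1, 157.3]
tcp_rot: [[0.04, 0.999, -0.002], [0.999, -0.04, -0.0], [-0.0, -0.002, -1.0]]
force: [0.5, -0.5, 0.3]
width: 60.8
gripper_force: 0.0
```

```bash
python3 - <<'E'
from h import *
st();c=cap('wrist');brush(c,440,560,-120,190);flat(c)
E
```

```text
54.95 [4.933e+02 1.000e-01 1.573e+02] [ 0.999 -0.04  -0.002] [ 0.5 -0.5  0.3] 60.8 0.0
n 5299 med [495.7  38.   30.9] axis [-0.004  1.     0.007] ends [496.1 -45.2  30.3] [495.5 105.8  31.4]
flat 5672 ((495.32501220703125, 29.313568115234375), (183.78955078125, 38.43925094604492), 87.62601470947266) [32.  40.2]
```

Emit:
{"name": "carry_out", "arguments": {"series": [[0.4,0.007,0.15,-0.3,0],[0.4,0.007,0.15,-0.6,0],[0.4,0.007,0.15,-0.85,0],[0.4,0.007,0.15,-0.9,0],[0.4,0.007,0.15,-0.9,0],[-1,0.007,0.15,-0.9,0],[-1,0.007,0.15,-0.9,0],[-1,0.007,0.15,-0.9,0],[-1,0.007,0.15,-0.9,0],[-1,0.007,0.15,-0.9,0],[-1,0.007,0.15,-0.9,0]]}}

```text
clock: 56.38
tool_pos: [496.4, 30.5, -20.4]
tcp_rot: [[0.04, 0.999, 0.001], [0.999, -0.04, -0.001], [-0.001, 0.001, -1.0]]
force: [-1.4, -0.6, 6.8]
width: 36.7
gripper_force: 30.0
```

Emit:
{"name": "carry_out", "arguments": {"series": [[-1,0,0,0.3,0],[-1,0,0,0.6,0],[-1,0,0,0.9,0],[-1,0,0,0.9,0],[-1,-0.1,-0.3,0.95,0],[-1,-0.2,-0.6,0.95,0],[-1,-0.34,-0.9,0.95,0],[-1,-0.34,-0.9,0.9,0],[-1,-0.34,-0.9,0.9,0],[-1,-0.34,-0.9,0.9,0]]}}

```text
clock: 57.62
tool_pos: [428.4, -147.4, 158.4]
tcp_rot: [[0.036, 0.999, -0.0], [0.999, -0.036, 0.001], [0.001, -0.0, -1.0]]
force: [-0.4, 1.0, -0.9]
width: 37.0
gripper_force: 30.0
```

```bash
python3 - <<'E'
from h import *
st();brush(cap('wrist'),380,480,-300,60,150,260)
E
```

```text
57.62 [ 428.4 -147.4  158.4] [ 0.999 -0.036 -0.   ] [-0.4  1.  -0.9] 37.0 30.0
n 12975 med [ 429.1 -113.1  209.8] axis [-0.023  1.     0.011] ends [ 430.6 -177.6  209.1] [428.1 -70.9 210.3]
```

Emit:
{"name": "carry_out", "arguments": {"series": [[-1,0.002,-0.25,0,0],[-1,0.002,-0.545,0,0],[-1,0.002,-0.545,0,0],[-1,0.002,-0.545,-0.2,0],[-1,0.002,-0.545,-0.4,0],[-1,0.002,-0.545,-0.55,0],[-1,0.002,-0.545,-0.65,0],[-1,0.002,-0.545,-0.7,0],[-1,0.002,-0.545,-0.73,0],[-1,0.002,-0.545,-0.73,0],[-1,0.002,-0.545,-0.73,0]]}}

```text
clock: 59.05
tool_pos: [429.1, -258.2, 13.4]
tcp_rot: [[0.039, 0.999, 0.002], [0.999, -0.039, -0.001], [-0.0, 0.002, -1.0]]
force: [-0.0, -0.2, 0.7]
width: 36.9
gripper_force: 30.0
```

```bash
python3 - <<'E'
from h import *
st();brush(cap('wrist'),380,470,-400,-150,40,160)
E
```

```text
59.05 [ 429.1 -258.2   13.4] [ 0.999 -0.039  0.002] [-0.  -0.2  0.7] 36.9 30.0
n 13038 med [ 429.9 -224.2   65. ] axis [-0.016  1.     0.011] ends [ 430.9 -288.3   64.3] [ 429.2 -181.7   65.5]
```

Emit:
{"name": "carry_out", "arguments": {"series": [[0.1,0,0,0,0],[0.1,0,0,0,0],[0.1,0,0,0,0],[0.1,0,0,0.1,0],[0.1,0,0,0.3,0],[0.1,0,0,0.6,0],[0.1,0,0,0.9,0],[0.1,0,0,1,0],[0.1,0,0,1,0]]}}

```text
clock: 60.22
tool_pos: [429.0, -258.8, 214.2]
tcp_rot: [[0.04, 0.999, 0.003], [0.999, -0.04, -0.002], [-0.002, 0.003, -1.0]]
force: [-0.1, 0.2, -0.7]
width: 47.7
gripper_force: 0.0
```

```bash
python3 - <<'E'
from h import *
st();c=cap('wrist')
flat(c,395,463,-370,-155,53,80);flat(c,465,533,-370,-155,53,80);flat(c,533,605,-370,-155,53,80)
E
```

```text
60.23 [ 429.  -258.8  214.2] [ 0.999 -0.04   0.003] [-0.1  0.2 -0.7] 47.7 0.0
flat 5533 ((429.11651611328125, -255.72128295898438), (176.88418579101562, 39.798973083496094), 88.03376007080078) [65.1 74.1]
flat 4934 ((498.7088317871094, -257.3213195800781), (176.71913146972656, 40.1505241394043), 87.9459457397461) [65.  73.9]
flat 4853 ((567.1580810546875, -250.47711181640625), (154.29872131347656, 40.71426773071289), 88.10225677490234) [65.1 73.8]
```

Emit:
{"name": "carry_out", "arguments": {"series": [[0,0.1,0.2,0.1,-0.2],[0,0.2,0.4,0.1,-0.4],[0,0.36,0.6,0.1,-0.6],[0,0.36,0.6,0.1,-0.8],[0,0.36,0.6,0.1,-1],[0,0.36,0.6,0.1,-1],[0,0.36,0.6,0.1,-1]]}}

```text
clock: 61.15
tool_pos: [499.1, -138.0, 230.6]
tcp_rot: [[0.884, 0.467, -0.004], [0.467, -0.884, 0.001], [-0.003, -0.003, -1.0]]
force: [-0.3, -0.1, -1.5]
width: 43.6
gripper_force: 0.0
```

Emit:
{"name": "carry_out", "arguments": {"series": [[0,0,0,0,-0.2],[0,0,0,0,-0.4],[0,0,0,-0.1,-0.5],[0,0,0,-0.1,-0.5],[0,0,0,-0.1,-0.5],[0,0,0,-0.1,-0.5]]}}

```text
clock: 61.9
tool_pos: [500.5, -138.4, 213.1]
tcp_rot: [[0.999, -0.038, 0.001], [-0.038, -0.999, -0.0], [0.001, 0.0, -1.0]]
force: [-0.9, 0.8, 1.2]
width: 43.6
gripper_force: 0.0
```

```bash
python3 - <<'E'
from h import *
st();c=cap('wrist');W=pts(c);m=((W[...,2]>112)&(W[...,2]<135)&(W[...,1]>-330)&(W[...,1]<-60)&(W[...,0]>430)&(W[...,0]<580)).astype(np.uint8)
n,l,s,ce=cv2.connectedComponentsWithStats(m)
for k in range(1,n):
  if s[k,4]>200: P=W[l==k];print(s[k],cv2.minAreaRect(P[:,:2].astype(np.float32)),np.median(P,0).round(1))
E
```

```text
61.9 [ 500.5 -138.4  213.1] [-0.038 -0.999  0.   ] [-0.9  0.8  1.2] 43.6 0.0
[ 280  160   15   79 1136] ((503.25048828125, -139.93850708007812), (12.685214042663574, 69.8006362915039), 87.64734649658203) [ 505.7 -139.9  124.6]
```

All three brushes lie in their lanes with their tops at 74 mm. I'll grip the keeper plate and slide it home.

Emit:
{"name": "carry_out", "arguments": {"series": [[0,0.01,-0.008,-0.25,0],[0,0.01,-0.008,-0.5,0],[0,0.01,-0.008,-0.65,0],[0,0.01,-0.008,-0.69,0],[0,0.01,-0.008,-0.69,0],[-1,0.01,-0.008,-0.69,0],[-1,0.01,-0.008,-0.69,0],[-1,0.01,-0.008,-0.69,0],[-1,0.01,-0.008,-0.69,0],[-1,0.01,-0.008,-0.69,0],[-1,0.01,-0.008,-0.69,0]]}}

```text
clock: 63.32
tool_pos: [502.4, -139.8, 75.0]
tcp_rot: [[0.999, -0.04, 0.0], [-0.04, -0.999, -0.0], [0.0, 0.0, -1.0]]
force: [-0.1, 0.8, 4.1]
width: 13.0
gripper_force: 30.0
```

Emit:
{"name": "carry_out", "arguments": {"series": [[-1,-0.004,-0.1,0,0],[-1,-0.008,-0.2,0,0],[-1,-0.012,-0.3,0,0],[-1,-0.016,-0.4,0,0],[-1,-0.02,-0.5,0,0],[-1,-0.022,-0.56,0,0],[-1,-0.023,-0.59,0,0],[-1,-0.023,-0.6,0,0],[-1,-0.023,-0.61,0,0],[-1,-0.023,-0.62,0,0],[-1,-0.023,-0.63,0,0],[-1,-0.023,-0.63,0,0]]}}

```text
clock: 64.82
tool_pos: [497.3, -258.8, 75.0]
tcp_rot: [[0.999, -0.036, -0.003], [-0.036, -0.999, 0.008], [-0.003, -0.008, -1.0]]
force: [-3.5, 13.9, 10.6]
width: 12.8
gripper_force: 30.1
```

Emit:
{"name": "carry_out", "arguments": {"series": [[0,0,0,0,0],[0,0,0.0,0,0],[0,0,0.02,0,0],[0,0,0.02,0,0],[0,0,0.02,0.3,0],[0,0,0.02,0.6,0],[0,0,0.02,0.69,0],[0,0,0.02,0.69,0],[0,0,0.02,0.69,0]]}}

```text
clock: 65.95
tool_pos: [496.2, -261.7, 210.6]
tcp_rot: [[0.999, -0.04, -0.003], [-0.04, -0.999, 0.001], [-0.003, -0.001, -1.0]]
force: [-0.6, 0.7, 0.3]
width: 43.7
gripper_force: 0.0
```

```bash
python3 - <<'E'
from h import *
st();c=cap('wrist');W=pts(c);m=((W[...,2]>112)&(W[...,2]<135)&(W[...,1]>-330)&(W[...,1]<-60)&(W[...,0]>430)&(W[...,0]<580)).astype(np.uint8)
n,l,s,ce=cv2.connectedComponentsWithStats(m)
for k in range(1,n):
  if s[k,4]>200: P=W[l==k];print(s[k],cv2.minAreaRect(P[:,:2].astype(np.float32)),np.median(P,0).round(1))
for x in (430,499,567): brush(c,x-28,x+28,-400,-150,40,80)
E
```

```text
65.95 [ 496.2 -261.7  210.6] [-0.04  -0.999 -0.001] [-0.6  0.7  0.3] 43.7 0.0
[ 276  161   16   79 1121] ((498.83013916015625, -259.99420166015625), (12.942996978759766, 68.8421630859375), 87.84136962890625) [ 501.9 -260.2  124.6]
n 2254 med [ 435.9 -282.8   63.8] axis [-0.024  0.999  0.024] ends [ 437.2 -337.5   62.5] [ 433.5 -182.8   66.2]
n 3252 med [ 501.4 -281.3   65. ] axis [-0.004  1.     0.007] ends [ 501.6 -338.4   64.6] [ 501.  -185.4   65.7]
n 3630 med [ 567.1 -281.4   65.2] axis [0.003 1.    0.001] ends [ 566.9 -342.9   65.2] [ 567.4 -189.9   65.3]
```

The keeper reads 120.1 mm from its open position, so it is home. For the tug I'll grip the middle brush 58 mm to the +y side of the bar, with the fingertips kept above the saddle cheeks.

Emit:
{"name": "carry_out", "arguments": {"series": [[0.25,0.015,0.297,0,0.2],[0.25,0.015,0.297,0,0.4],[0.25,0.015,0.297,0,0.6],[0.25,0.015,0.297,0,0.8],[0.25,0.015,0.297,0,1],[0.25,0.015,0.297,0,1],[0.25,0.015,0.297,0,1]]}}

```text
clock: 66.88
tool_pos: [499.7, -202.4, 211.0]
tcp_rot: [[0.535, 0.845, -0.003], [0.845, -0.535, 0.002], [-0.0, -0.003, -1.0]]
force: [0.2, -0.2, 0.4]
width: 54.5
gripper_force: 0.0
```

Emit:
{"name": "carry_out", "arguments": {"series": [[0.25,0,0,0,0.2],[0.25,0,0,0,0.4],[0.25,0,0,0,0.5],[0.25,0,0,0,0.5],[0.25,0,0,-0.25,0.5],[0.25,0,0,-0.5,0.5],[0.25,0,0,-0.5,0.5],[0.25,0,0,-0.5,0.5]]}}

```text
clock: 67.88
tool_pos: [501.9, -202.6, 114.1]
tcp_rot: [[0.041, 0.999, 0.002], [0.999, -0.041, -0.0], [-0.0, 0.002, -1.0]]
force: [0.3, -0.1, 0.2]
width: 54.5
gripper_force: 0.0
```

```bash
python3 - <<'E'
from h import *
st();c=cap('wrist','tug0.png');brush(c,470,535,-245,-150,40,80)
E
```

```text
67.88 [ 501.9 -202.6  114.1] [ 0.999 -0.041  0.002] [ 0.3 -0.1  0.2] 54.5 0.0
n 2742 med [ 499.7 -215.9   65.1] axis [ 0.009  1.    -0.005] ends [ 499.5 -243.7   65.2] [ 500.  -184.9   65. ]
```

View pics/tug0.png

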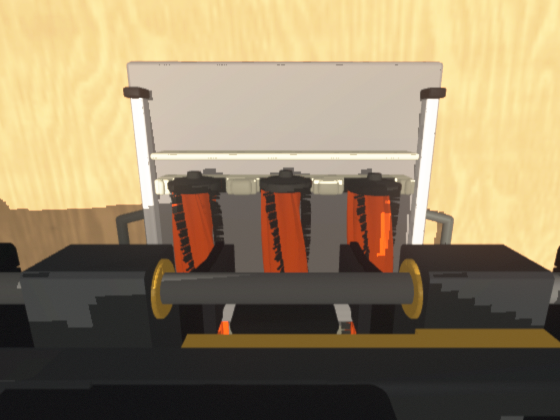

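All three brushes lie in their lanes, with ends at px (195,182), (286,182) and (375,183). The open fingers straddle the middle one. Descend, grip and tug.

Emit:
{"name": "carry_out", "arguments": {"series": [[0.25,0,0,-0.2,0],[0.25,0,0,-0.4,0],[0.25,0,0,-0.44,0],[0.25,0,0,-0.44,0],[-1,0,0,-0.44,0],[-1,0,0,-0.44,0],[-1,0,0,-0.44,0],[-1,0,0,-0.44,0]]}}

```text
clock: 68.92
tool_pos: [501.3, -202.8, 25.7]
tcp_rot: [[0.04, 0.999, 0.001], [0.999, -0.04, -0.001], [-0.001, 0.001, -1.0]]
force: [-1.4, 0.2, 6.3]
width: 36.8
gripper_force: 30.0
```

Emit:
{"name": "carry_out", "arguments": {"series": [[-1,0,0,0.02,0],[-1,0,0,0.04,0],[-1,0,0,0.06,0],[-1,0,0,0.075,0],[-1,0,0,0.08,0],[-1,0,0,0.08,0]]}}

```text
clock: 69.68
tool_pos: [500.1, -202.1, 39.4]
tcp_rot: [[0.039, 0.999, -0.001], [0.999, -0.039, 0.001], [0.001, -0.001, -1.0]]
force: [5.1, 0.3, -18.5]
width: 36.8
gripper_force: 30.0
```

The bar holds: the brush rose 13.7 mm and stopped with 18.5 N pulling back down. Lower it, release and rise.

Emit:
{"name": "carry_out", "arguments": {"series": [[-1,0,0,0,0],[-1,0,0,0,0],[-1,0,0,-0.02,0],[-1,0,0,-0.04,0],[-1,0,0,-0.06,0],[-1,0,0,-0.08,0],[-1,0,0,-0.085,0],[-1,0,0,-0.085,0],[0.2,0,0,-0.08,0],[0.2,0,0,-0.08,0],[0.2,0,0,-0.08,0]]}}

```text
clock: 71.05
tool_pos: [500.3, -202.6, 24.3]
tcp_rot: [[0.04, 0.999, -0.001], [0.999, -0.04, 0.0], [0.0, -0.001, -1.0]]
force: [0.0, 0.3, -0.6]
width: 50.9
gripper_force: 0.0
```

Emit:
{"name": "carry_out", "arguments": {"series": [[0.2,0,0,0.05,0],[0.2,0,0,0.15,0],[0.2,0,0,0.4,0],[0.2,0,0,0.7,0],[0.2,0,0.05,1,0],[0.2,0,0.05,1,0],[0.2,0,0.05,1,0]]}}

```text
clock: 71.92
tool_pos: [499.9, -192.7, 224.5]
tcp_rot: [[0.04, 0.999, -0.001], [0.999, -0.04, -0.0], [-0.0, -0.001, -1.0]]
force: [-0.4, -0.5, -0.3]
width: 52.5
gripper_force: 0.0
```

Emit:
{"name": "carry_out", "arguments": {"series": [[0.2,0,0,0,-0.3],[0.2,0,-0.3,0,-0.6],[0.2,0,-0.3,0,-0.9],[0.2,0,-0.3,0,-1],[0.2,0,-0.3,0,-1],[0.2,0,-0.3,0,-1],[0.2,0,-0.3,0,-1]]}}

```text
clock: 72.8
tool_pos: [499.4, -252.3, 222.7]
tcp_rot: [[0.885, 0.466, -0.003], [0.466, -0.885, 0.002], [-0.002, -0.003, -1.0]]
force: [0.1, -0.4, 0.3]
width: 52.1
gripper_force: 0.0
```

Emit:
{"name": "carry_out", "arguments": {"series": [[0.2,0,0,0,-0.3],[0.2,0,0,0,-0.5],[0.2,0,0,0,-0.5],[0.2,0,0,0,-0.5],[0.2,0,0,0,-0.5]]}}

```text
clock: 73.42
tool_pos: [500.3, -252.4, 224.1]
tcp_rot: [[0.999, -0.037, -0.001], [-0.037, -0.999, 0.001], [-0.001, -0.001, -1.0]]
force: [-0.2, -0.6, -0.1]
width: 52.5
gripper_force: 0.0
```

```bash
python3 - <<'E'
from h import *
st();c=cap('wrist');W=pts(c);m=((W[...,2]>112)&(W[...,2]<135)&(W[...,1]>-330)&(W[...,1]<-60)&(W[...,0]>430)&(W[...,0]<580)).astype(np.uint8)
n,l,s,ce=cv2.connectedComponentsWithStats(m)
for k in range(1,n):
  if s[k,4]>200: P=W[l==k];print(s[k],cv2.minAreaRect(P[:,:2].astype(np.float32)),np.median(P,0).round(1))
for x in (430,499,567): brush(c,x-28,x+28,-400,-150,40,80)
E
```

```text
73.42 [ 500.3 -252.4  224.1] [-0.037 -0.999 -0.001] [-0.2 -0.6 -0.1] 52.5 0.0
[ 287  163   15   76 1052] ((498.88751220703125, -260.0649108886719), (12.84611988067627, 68.81095123291016), 87.99848937988281) [ 501.4 -259.8  124.6]
n 2261 med [ 435.5 -279.1   63.9] axis [-0.036  0.999  0.026] ends [ 437.5 -336.9   62.4] [ 432.3 -191.4   66.2]
n 3024 med [ 501.6 -281.3   65.1] axis [-0.005  1.     0.006] ends [ 501.8 -338.    64.8] [ 501.1 -185.5   65.7]
n 3310 med [ 567.2 -282.    65.2] axis [0.004 1.    0.   ] ends [ 567.  -343.    65.2] [ 567.6 -190.2   65.2]
```

The bar is still home at (498.9,-260.1), the brushes are level in their lanes, and the gripper is empty and clear.

```bash
python3 -c "
from workcell import sign_off
print(sign_off())"
```

```text
the job is handed in; nothing more can be done
None
```

The job is handed in: all three brushes lie in their own lanes and the keeper bar is home. In the tug test the bar held the middle brush against about 18 N, the gripper is clear, and I did not touch the oil bottle.

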